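# Fit the last T-bolt of a strap clamp

### The arm

A 6-joint arm with a two-finger parallel gripper is mounted at the origin on the work surface. World frame = base frame: x ahead of the robot, y to its left, z up, the work surface at z = 0. Lengths are in m, angles in rad, forces in N, time in s.
With the tool pointing down it reaches from about 0.35 to 0.775 m from the base axis. Payload 7.3 kg.
Tool frame: the origin (TCP) lies at the very end of the fingers, on their centre line; the grasp point (between the pads) lies 19 mm behind it; z points along the fingers, y is the direction in which the jaws open and shut (so a half turn about z gives the same grasp; the last joint's range is limited). The gripper opens to 92 mm and grips with 3 to 60 N. Pads are 19 mm wide; open, the fingers measure 130 mm over their backs; the gripper's body (75 mm by 190 mm) begins 47 mm behind the grasp point.
Start: joints at [1.14, 0.342, 1.524, -0, 1.275, -0.146], TCP at [0.147, 0.504, 0.227] pointing down, gripper open.
Joint ranges: [-2.53, 2.53], [-0.77, 2.02], [0.04, 2.7], [-1, 4.14], [0.28, 2.66], [-3.11, 3.11]. Speed limits (rad/s): [2.57, 2.57, 3.14, 3.14, 3.14, 3.14].

### API

Orientations are given as [roll, pitch, yaw] about the fixed x, y, z axes, in that order (R = Rz(yaw) Ry(pitch) Rx(roll)).
In Python, from cell import robot gives the robot as it stands.
- The arm moves only by the tool apply_moves, never from a script. Its argument "plan" is a list of rows, each an object of numbers: "tx", "ty", "tz": the shift along the tool's x, y, z in m; "yaw": the turn about the tool's z in rad; "grip": the opening, from -1 (shut) to 1 (fully open), so that 0 is half open. In form: [{"tx": .., "ty": .., "tz": .., "yaw": .., "grip": ..}, ...]. A call has 1 to 8 rows; each row is the pose to reach, as a shift and turn from the pose commanded when the call began, along the tool's axes at that moment; what a row does not reach only later rows make up. A row lasts 1/8 s, in which the tool goes at most 62.5 mm and 10.7 degrees, less where a joint would pass 70% of its speed; a pose out of reach is approached as far as the arm can. A call with a gripper value outside its range is refused whole. The fingers move at their own pace and stop on an object; "force" is the grip in N (left out, the last holds). Time passes only in rows, so rows that repeat a pose let the fingers close. It gives the time, the measured TCP pose, the force and the opening at its end, in the units of the state.
- robot.observe(): the state, without advancing time (a new reading comes with each control period).
- robot.read_camera(name): name is "scene" or "top" or "wrist"; returns (picture, depth): 480x640x3 uint8, red, green, blue; 480x640 float32, m along the optical axis (not along the pixel's ray), 0 where there is no reading.
- robot.get_calibration(name): a dict with "camera_matrix" (3x3 intrinsics, pixels), "R" (3x3) and "t" (3): a world point X has camera coordinates R X + t. Camera axes: x right, y down, z forward; pixel columns grow to the right and rows downward; lengths in m; the calibration is good to about 2 mm. A picture is of the moment at which its call begins: read the wrist's pose just before it. get_calibration takes no time and is no camera call; for the wrist camera it gives the pose at the moment of the call.
- robot.hand_in(): hands the job in, once; it reports no verdict.
Trained networks look in the newest picture that a camera, given by its name, has taken for a name from the list of things; names that differ only in an ending like _2 or _b are one class to them, and where a whole thing is asked for, a point or a joint stands for the part that bears it (a point fixed in the world has none). Each returns a list of dicts, best first, with "confidence" (0 to 1); they miss things now and then, are a little off and sometimes report something else, mostly with a low value. They report only what shows in the picture. A call takes as long as a camera call. They do not tell look-alikes from the thing itself.
- robot.outline_of(label, camera): "region" (480x640 bool, what is visible of it) and "pixel" ([row, column] in pixels, amid what is visible of it).
- robot.tip_of(label, camera): "pixel" ([row, column] in pixels: a listed point, or the origin of a listed thing).
The state is a dict: "time": time; "qpos": joint angles; "qvel": joint speeds; "joint_efforts": joint torques, N m; "tool_pos": TCP position; "tool_rot": TCP orientation; "contact_force": force on the tool from outside, world axes, zero at the start; "torque": the same for the moment, N m; "opening": finger opening in m.
Only numpy, scipy, OpenCV 4.12 (cv2) and the standard library are available. Lean on these libraries where they do the work, as an engineer would, in place of code of your own. Each camera call takes 0.05 s, during which the arm holds its last target.

### The job

The bearing housing is held by one strap clamp only. Take the black T-head bolt from the wooden rack, put it head first down through the long slot of the loose strap clamp and into the T-slot of the plate below until its flange sits on the strap, then give it a quarter turn so that the head lies crosswise under the slot and locks. Leave it standing there, and do not shift the strap or disturb the other things.

Things in the scene. Friction and masses are not known exactly. Their poses are not given: they have to be found in the camera images.
- tbolt: Black one-piece T-head bolt, 124 mm long, 0.37 to 0.58 kg. Origin: centre of the T-head's underside; z runs along the bolt from head to hexagon, x along the head. Head: 44 mm (x) by 24 mm (y), 14 mm thick, the last 4 mm of each end only 14 mm wide. Starts lying level in the rack, axis 50 mm above the table, x level. Stood on its head on the bare table between rack and plate it stays upright.
- tbolt_seat (a point): Centre of the bolt's flange underside, 86 mm from the bolt's origin along z; the round flange is 42 mm in diameter and 6 mm thick. Same axes as the bolt.
- tbolt_shank (a point): Middle of the bolt's round shank, 50 mm from the bolt's origin along z. The shank is 20 mm in diameter, from 14 to 86 mm. All of it goes down into strap and plate, so it cannot be held here as the bolt goes home.
- tbolt_hex (a point): Middle of the bolt's hexagon, 104 mm from the bolt's origin along z; the hexagon runs from 92 to 116 mm and is 30 mm across flats: one pair of flats square to the bolt's y axis, the others 60 degrees either side. Above it a round threaded end, 20 mm in diameter, to 124 mm.
- stud: A bright steel stud that stays in the rack: same size, but with a round foot 24 mm in diameter in place of the T-head. Origin and z axis as on the T-bolt.
- rack: Fixed wooden bolt rack; origin: centre of its board's underside (260 x 150 x 12 mm). Rails along its x: at y = +54 mm (12 mm thick, 38 mm high) under the bolts' feet, at y = -44 mm (18 thick, 35 high) under their hexagons; teeth to 54 mm high at x = 0, +/-122 mm. Bolts lie along y, hexagon to -y, at x = +/-57 mm, which is which varies; below the shanks is only the board.
- strap: Grey steel strap clamp, loose, 0.75 kg, 58 x 130 x 18 mm, lying level on the housing's foot and a heel block, with a slot 30 mm wide (x) and 74 mm long (y) right through its middle. Origin: centre of its underside, 82 mm above the table; y runs along the slot. It starts centred over the plate's middle slot.
- strap_top (a point): Centre of the strap's slot at its top face, 18 mm above the strap's origin, 100 mm above the table. With the flange on this face the T-head's top is 6 mm under the lips of the plate's slot and its underside 2 mm above the channel floor.
- tplate: Fixed cast-iron T-slotted plate, 260 x 420 x 60 mm, slots along its y; origin: centre of its underside. The middle slot (x = 0), under the strap's, is 28 mm wide for the top 26 mm, then a channel 50 mm wide and 22 mm high. On it a green bearing housing (y = -51 to 11 mm, 143 mm above the table) and, at -y, one finished clamp. The waiting strap's middle is at y = +98 mm.
- spanner: Steel spanner, 240 mm long, lying on the table; a bystander.
- hammer: Hammer lying on the table at the back, about 300 mm long; a bystander.
- oilcan: Yellow closed oil bottle, 56 mm in diameter, 170 mm high; a bystander.
- calliper: Calliper, 230 mm long along its x, 40 mm wide, lying on the table; origin at the middle of its beam; a bystander.
- nutcup: Small blue plastic bowl, 72 mm in diameter, 50 mm high; a bystander.
- packing: Wooden packing block, 100 x 45 x 35 mm; a bystander.
Things that resemble listed ones, but are neither listed nor needed, are in the scene too. There is more than one size of the tbolt; the one meant has the size given above.

How it is judged:
By the outcome, as a careful person would: the job done as asked, in the order asked, and still so for the second after the job is handed in, with the robot touching nothing.
It also fails if it takes over 62 s, if anything falls off the work surface, if the arm or the gripper's body presses on something with over 40 N, if the wrist force passes 120 N, or if a joint passes its speed limit or range.

## Working session

There is one attempt and no reset: what is moved stays moved. The work goes in short steps, Python scripts to look and compute and a tool call to move; the robot and the scene stay as the last step left them, time stands still between calls to the robot, and variables do not carry over. Pictures are saved under pics/ and viewed, and the job is handed in when it is done.

Besides the shell and the picture viewer there is one more tool, called after ">>>" as name(argument=value, ...), one argument or row to a line, values as JSON. apply_moves: Moves the arm, as the interface text tells. Its arguments: {"type":"object","properties":{"plan":{"type":"array","items":{"type":"object","properties":{"tx":{"type":"number"},"ty":{"type":"number"},"tz":{"type":"number"},"yaw":{"type":"number"},"grip":{"type":"number"}}}},"force":{"type":"number"}},"required":["plan"]}

```bash
ls; mkdir -p pics
python3 - <<'E'
from cell import robot
import cv2,numpy as np
s=robot.observe();print({k:np.round(v,3) for k,v in s.items()})
for n in ["scene","top","wrist"]:
    p,d=robot.read_camera(n);cv2.imwrite(f"pics/{n}0.png",p[:,:,::-1]);np.save(f"{n}0.npy",d)
    c=robot.get_calibration(n);print(n,c)
E
```

```text
pics
{'time': np.float64(0.0), 'qpos': array([ 1.14 ,  0.343,  1.525, -0.   ,  1.275, -0.146]), 'qvel': array([-0.001,  0.001, -0.   , -0.   , -0.001,  0.001]), 'joint_efforts': array([ -0.   , -43.127, -24.421,   0.071,   0.056,  -0.   ]), 'tool_pos': array([0.147, 0.503, 0.226]), 'tool_rot': array([-3.14 , -0.   ,  2.857]), 'contact_force': array([ 0.11 ,  0.094, -0.709]), 'torque': array([ 0.064,  0.029, -0.016]), 'opening': np.float64(0.092)}
scene {'camera_matrix': array([[526.6915749 ,   0.        , 331.60023378],
       [  0.        , 526.6915749 , 238.20123098],
       [  0.        ,   0.        ,   1.        ]]), 'R': array([[-0.83316422,  0.55278318, -0.01637495],
       [ 0.32511299,  0.46563347, -0.823096  ],
       [-0.44736889, -0.69109784, -0.56766614]]), 't': array([ 0.39974782, -0.14542763,  1.69947476])}
top {'camera_matrix': array([[571.75760325,   0.        , 320.26595926],
       [  0.        , 571.75760325, 235.7613857 ],
       [  0.        ,   0.        ,   1.        ]]), 'R': array([[ 1.42560246e-02, -9.99897082e-01,  1.60989669e-03],
       [-9.90859053e-01, -1.43431332e-02, -1.34136544e-01],
       [ 1.34145830e-01,  3.17073157e-04, -9.90961551e-01]]), 't': array([0.0559387 , 0.525183  , 1.34632688])}
wrist {'camera_matrix': array([[400.50213065,   0.        , 313.45588067],
       [  0.        , 400.50213065, 239.9597871 ],
       [  0.        ,   0.        ,   1.        ]]), 'R': array([[ 0.28134867,  0.95960466, -0.0013475 ],
       [ 0.91667118, -0.26834504,  0.29615011],
       [ 0.28382543, -0.08455666, -0.95514046]]), 't': array([-0.52431169, -0.03563886,  0.39174143])}
```

View pics/scene0.png

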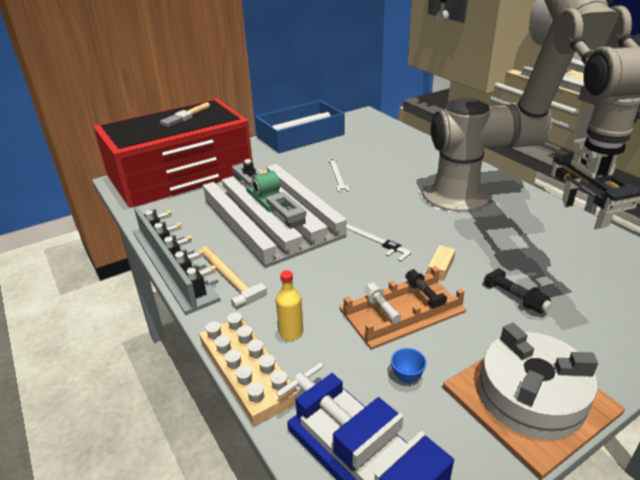

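View pics/top0.png

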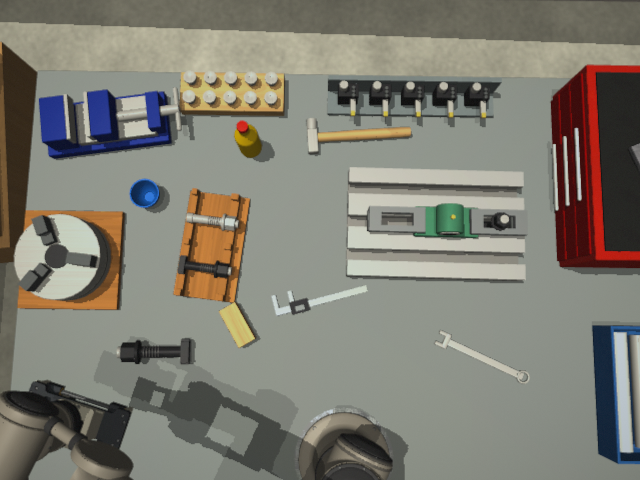

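View pics/wrist0.png

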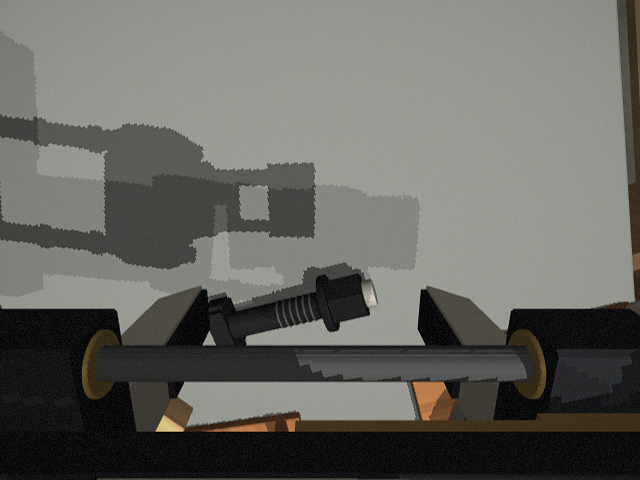

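The black rack bolt is at about (205,268) in the top view. The bigger black bolt on the table at (155,352) is the look-alike. The strap is at (397,219), with the housing at (452,219). Next I'll measure positions.

```bash
cat > h.py <<'E'
import numpy as np,cv2
from cell import robot
def unproj(c,px,d):  # px [row,col]
    K=c["camera_matrix"];px=np.atleast_2d(px).astype(float);d=np.atleast_1d(d)
    X=np.c_[(px[:,1]-K[0,2])/K[0,0]*d,(px[:,0]-K[1,2])/K[1,1]*d,d]
    return (X-c["t"])@c["R"]
def at_z(c,px,z):
    K=c["camera_matrix"];px=np.atleast_2d(px).astype(float)
    r=np.c_[(px[:,1]-K[0,2])/K[0,0],(px[:,0]-K[1,2])/K[1,1],np.ones(len(px))]@c["R"]
    o=-c["R"].T@c["t"]
    return o+r*((z-o[2])/r[:,2])[:,None]
def proj(c,X):
    p=(np.atleast_2d(X)@c["R"].T+c["t"])@c["camera_matrix"].T
    return p[:,:2]/p[:,2:]
def cloud(c,d):
    m=d>0;rc=np.argwhere(m);return rc,unproj(c,rc,d[m])
E
python3 - <<'E'
from h import *
import pickle
C={n:robot.get_calibration(n) for n in("top","scene")}
pickle.dump(C,open("C.pkl","wb"))
Z=dict(tbolt=.05,tbolt_hex=.05,tbolt_shank=.05,tbolt_seat=.05,stud=.05,rack=0,strap=.082,strap_top=.1,tplate=0)
for n in("top","scene"):
  for l,z in Z.items():
    for r in robot.tip_of(l,n)[:3]: print(n,l,round(r["confidence"],2),np.round(r["pixel"],1),np.round(at_z(C[n],r["pixel"],z)[0],4))
for l in("tbolt","rack","strap","tplate"):
    o=robot.outline_of(l,"top");print(l,[(round(r["confidence"],2),r["pixel"],r["region"].sum()) for r in o])
    np.save(f"out_{l}.npy",np.array([r["region"] for r in o]))
E
```

```text
top tbolt 0.94 [262.5 176.4] [0.4533 0.4042 0.05  ]
top tbolt 0.65 [353.1 188.5] [0.2426 0.3659 0.05  ]
top tbolt_hex 0.65 [221.8 393.2] [ 0.5587 -0.111   0.05  ]
top tbolt_hex 0.6 [350.4 126.6] [0.2467 0.5101 0.05  ]
top tbolt_hex 0.6 [357.3 481.3] [ 0.2427 -0.3149  0.05  ]
top tbolt_shank 0.96 [348.9 160.3] [0.2513 0.4319 0.05  ]
top tbolt_shank 0.6 [267.  198.9] [0.4434 0.3503 0.05  ]
top tbolt_seat 0.8 [269.1 211.6] [0.4388 0.32   0.05  ]
top tbolt_seat 0.68 [354.6 142.7] [0.2377 0.4721 0.05  ]
top stud 0.83 [217.6 187.6] [0.5617 0.3825 0.05  ]
top rack 0.48 [297.6 319.9] [0.3767 0.0622 0.    ]
top rack 0.21 [267.6 213.7] [0.4463 0.3244 0.    ]
top strap 0.78 [222.6 395.1] [ 0.5516 -0.1113  0.082 ]
top strap 0.72 [226.6 428.4] [ 0.5433 -0.1892  0.082 ]
top strap_top 0.88 [214.6 397. ] [ 0.5676 -0.1134  0.1   ]
top tplate 0.69 [225.8 431.4] [ 0.5581 -0.2124  0.    ]
scene tbolt 0.65 [300.8 440.7] [0.444  0.3966 0.05  ]
scene tbolt 0.55 [274.1 487.5] [0.2839 0.3891 0.05  ]
scene tbolt 0.5 [216.  272.9] [ 0.5849 -0.1443  0.05  ]
scene tbolt_hex 0.97 [304.3 539.6] [0.2702 0.531  0.05
[... 354 characters left out ...]
.05  ]
scene stud 0.82 [317.4 394.4] [0.5651 0.3795 0.05  ]
scene stud 0.55 [276.6 409.6] [0.4447 0.2894 0.05  ]
scene rack 0.57 [311.2 400.1] [0.5047 0.3306 0.    ]
scene strap 0.59 [210.1 288.6] [ 0.5562 -0.0999  0.082 ]
scene strap 0.32 [278.9 417. ] [0.464  0.3347 0.082 ]
scene strap_top 0.86 [200.8 286.1] [ 0.5509 -0.1212  0.1   ]
scene tplate 0.84 [215.  272.2] [ 0.5493 -0.2233  0.    ]
tbolt [(0.91, [355.0, 150.2], np.int64(1143)), (0.74, [266.5, 200.9], np.int64(615))]
rack [(0.8, [243.7, 211.4], np.int64(5371)), (0.34, [265.9, 204.4], np.int64(657))]
strap [(0.71, [214.5, 398.9], np.int64(1152))]
tplate [(0.7, [222.3, 438.0], np.int64(18539)), (0.43, [135.3, 343.3], np.int64(1190))]
```

Run:
```python
import cv2
t=cv2.imread("pics/top0.png");s=cv2.imread("pics/scene0.png")
cv2.imwrite("pics/a.png",cv2.resize(t[180:310,160:270],None,fx=5,fy=4.6,interpolation=2)[:600])
cv2.imwrite("pics/b.png",cv2.resize(t[160:290,340:535],None,fx=4,fy=4,interpolation=2))
```

```text
(no output)
```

View pics/a.png

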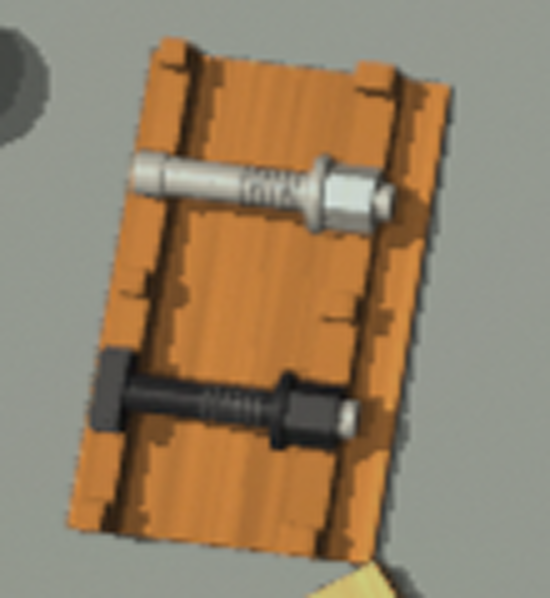

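View pics/b.png

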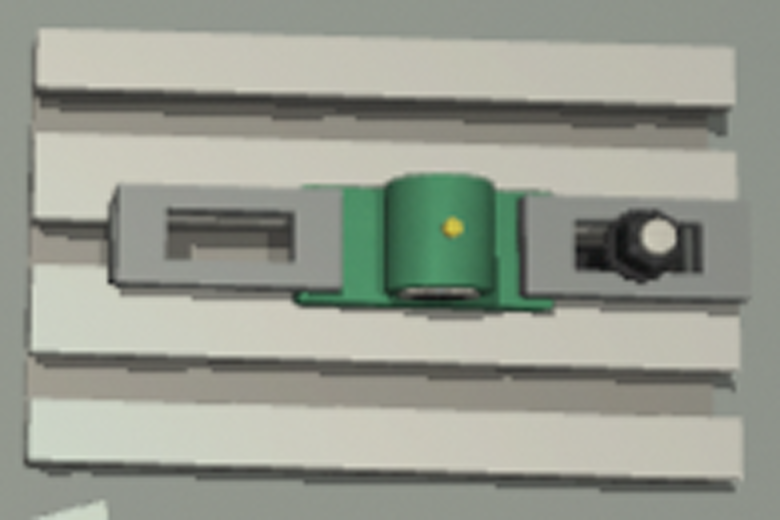

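Run:
```python
from h import *
import pickle
C=pickle.load(open("C.pkl","rb"));c=C["top"];d=np.load("top0.npy")
for l in("tbolt","rack","strap","tplate"):
  for i,m in enumerate(np.load(f"out_{l}.npy")):
    rc=np.argwhere(m&(d>0));P=unproj(c,rc,d[rc[:,0],rc[:,1]])
    if l in("rack",): Q=P[(P[:,2]<.022)&(P[:,2]>.006)]
    elif l=="tplate": Q=P[abs(P[:,2]-.06)<.006]
    elif l=="strap": Q=P[abs(P[:,2]-.1)<.006]
    else: Q=P[P[:,2]>.035]
    if len(Q)<20: print(l,i,len(Q));continue
    r=cv2.minAreaRect((Q[:,:2]*1000).astype(np.float32));v=cv2.fitLine((Q[:,:2]*1000).astype(np.float32),cv2.DIST_L2,0,.01,.01).ravel()
    print(l,i,len(Q),"z",np.round(np.percentile(Q[:,2],[5,50,95]),4),r,v)
p=d[190:300,170:260]
```

```text
tbolt 0 617 z [0.0356 0.0429 0.0549] ((244.51950073242188, 452.80328369140625), (50.874996185302734, 164.63966369628906), 2.6816246509552) [ 3.3262470e-03 -9.9999446e-01  2.4354184e+02  4.8035379e+02]
tbolt 1 593 z [0.0523 0.0606 0.0692] ((444.4980163574219, 335.2120666503906), (123.13401794433594, 43.472267150878906), 84.70254516601562) [1.2584497e-01 9.9204993e-01 4.4314407e+02 3.3743246e+02]
rack 0 3934 z [0.0081 0.0127 0.0178] ((499.9927673339844, 329.325439453125), (152.02468872070312, 259.7958679199219), 83.03263854980469) [ 9.9436051e-01 -1.0605249e-01  4.9765363e+02  3.2507925e+02]
rack 1 23 z [0.0076 0.0153 0.0189] ((447.74005126953125, 345.94793701171875), (128.4192657470703, 32.807640075683594), 86.46793365478516) [9.6287765e-02 9.9535352e-01 4.4297485e+02 3.5432480e+02]
strap 0 996 z [0.0963 0.1005 0.1046] ((558.9937133789062, -113.46450805664062), (130.468017578125, 59.786827087402344), 89.13385772705078) [ 5.7824049e-04  9.9999982e-01  5.5817767e+02 -1.1360256e+02]
tplate 0 10215 z [0.056  0.0605 0.0646] ((557.9315185546875, -212.0332489013672), (421.1960144042969, 261.2770690917969), 89.18891143798828) [ 2.3671040e-02  9.9971980e-01  5.5399457e+02 -2.0527518e+02]
tplate 1 0
```

```bash
cat >> h.py <<'E'
def togo(pos,jaw_deg):
    """shift in tool axes from the measured pose to pos, yaw for jaw direction (mod 180)"""
    s=robot.observe();p=np.array(s["tool_pos"]);yw=s["tool_rot"][2]
    from scipy.spatial.transform import Rotation as Ro
    R=Ro.from_euler("xyz",s["tool_rot"]).as_matrix()
    d=R.T@(np.array(pos)-p)
    dj=(np.degrees(yw)-90-jaw_deg+90)%180-90
    print("t",round(s["time"],2),"pos",np.round(p,4),"jaw",round(np.degrees(yw)-90,2),"q6",round(s["qpos"][5],3),"F",np.round(s["contact_force"],1),"op",round(s["opening"],4))
    print("GO",np.round(d,4),"yaw",round(np.radians(dj),4))
E
python3 -c "
from h import *
togo([.4382,.2936,.19],-6.97)"
```

```text
t 1.25 pos [0.1475 0.5039 0.2267] jaw 73.68 q6 -0.146 F [0.3 0.1 0.1] op 0.0921
GO [-0.3381 -0.1201  0.0367] yaw 1.4076
```

>>> apply_moves(
  plan=[
    {"tx":-0.338,"ty":-0.12,"tz":0.037,"yaw":1.408,"grip":1},
    {"tx":-0.338,"ty":-0.12,"tz":0.037,"yaw":1.408,"grip":1},
    {"tx":-0.338,"ty":-0.12,"tz":0.037,"yaw":1.408,"grip":1},
    {"tx":-0.338,"ty":-0.12,"tz":0.037,"yaw":1.408,"grip":1},
    {"tx":-0.338,"ty":-0.12,"tz":0.037,"yaw":1.408,"grip":1},
    {"tx":-0.338,"ty":-0.12,"tz":0.037,"yaw":1.408,"grip":1},
    {"tx":-0.338,"ty":-0.12,"tz":0.037,"yaw":1.408,"grip":1},
    {"tx":-0.338,"ty":-0.12,"tz":0.037,"yaw":1.408,"grip":1},
  ],
)

```text
time: 2.25
tool_pos: [0.4388, 0.293, 0.1895]
tool_rot: [-3.141, 0.0, 1.443]
contact_force: [-0.8, 1.4, -0.2]
opening: 0.0916
```

Run:
```python
from h import *
togo([.4382,.2936,.19],-6.97)
c=robot.get_calibration("wrist")
p,d=robot.read_camera("wrist");np.save("w1.npy",d)
import pickle;pickle.dump(c,open("w1.pkl","wb"))
for l in("tbolt_hex","tbolt_seat","tbolt_shank","tbolt"):
    for r in robot.tip_of(l,"wrist")[:2]: print(l,round(r["confidence"],2),np.round(r["pixel"]),np.round(at_z(c,r["pixel"],.05)[0],4))
s=robot.observe();q=proj(c,[s["tool_pos"],s["tool_pos"]+np.array([0,0,.019])]);print("tcp px",q)
cv2.imwrite("pics/w1.png",p[:,:,::-1])
dd=np.clip(d,0.05,.4);cv2.imwrite("pics/w1d.png",(255*(dd-.05)/.35).astype(np.uint8))
```

```text
t 2.25 pos [0.4388 0.293  0.1895] jaw -7.33 q6 0.571 F [-0.8  1.4 -0.2] op 0.0916
GO [ 0.0005 -0.0006 -0.0005] yaw -0.0063
tbolt_hex 0.64 [223. 309.] [0.4343 0.2957 0.05  ]
tbolt_seat 0.74 [201. 316.] [0.4416 0.3115 0.05  ]
tbolt_seat 0.23 [160. 376.] [0.4891 0.3362 0.05  ]
tbolt_shank 0.8 [153. 313.] [0.4441 0.3476 0.05  ]
tbolt_shank 0.62 [63. 26.] [0.2568 0.4325 0.05  ]
tbolt 0.82 [ 80. 309.] [0.4475 0.3965 0.05  ]
tbolt 0.71 [151.  62.] [0.2631 0.372  0.05  ]
tcp px [[314.50352567 308.07049712]
 [314.56999808 330.48905107]]
```

View pics/w1.png

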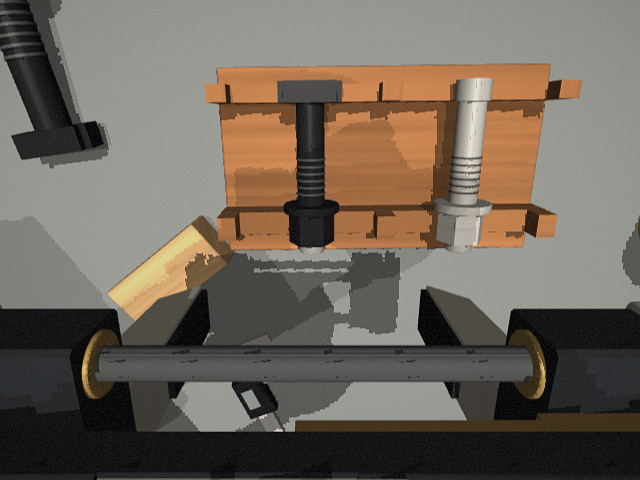

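The wrist view is centred on the bolt: head at about (row 91, col 310), hexagon at about (row 228, col 311), and it is aligned to within about a degree. I'll work out its axis precisely.

Run:
```python
from h import *
import pickle
c=pickle.load(open("w1.pkl","rb"));p=cv2.imread("pics/w1.png");d=np.load("w1.npy")
g=p.max(2)
m=np.zeros(g.shape,bool);m[78:246,270:352]=g[78:246,270:352]<75
rows={}
for r in list(range(84,100,3))+list(range(112,156,6))+list(range(214,240,4)):
    x=np.flatnonzero(m[r]);
    # longest run near 311
    seg=np.split(x,np.flatnonzero(np.diff(x)>1)+1);s=max(seg,key=len)
    print(r,s[0],s[-1],(s[0]+s[-1])/2,np.round(at_z(c,[r,(s[0]+s[-1])/2],.05)[0],4))
rc=np.argwhere(m&(d>0));P=unproj(c,rc,d[rc[:,0],rc[:,1]]);P=P[(P[:,2]>.045)&(P[:,2]<.08)]
print(len(P),cv2.fitLine((P[:,:2]*1000).astype(np.float32),cv2.DIST_HUBER,0,.01,.01).ravel(),cv2.minAreaRect((P[:,:2]*1000).astype(np.float32)))
# fingers geometry in tool frame
from scipy.spatial.transform import Rotation as Ro
s=robot.observe();R=Ro.from_euler("xyz",s["tool_rot"]).as_matrix()
rc,P=cloud(c,d);Q=(P-s["tool_pos"])@R*1000
k=(Q[:,2]>-60)&(Q[:,2]<3)&(abs(Q[:,1])<70)&(abs(Q[:,0])<40)
Q=Q[k];print(len(Q),Q.min(0),Q.max(0))
for z in range(-60,4,6):
    q=Q[(Q[:,2]>=z)&(Q[:,2]<z+6)&(Q[:,1]>0)]
    if len(q): print(z,len(q),"y",np.round(np.percentile(q[:,1],[1,20,50,80,99]),1),"x",np.round(np.percentile(q[:,0],[1,50,99]),1))
```

```text
84 310 310 310.0 [0.448  0.3942 0.05  ]
87 336 336 336.0 [0.4656 0.3899 0.05  ]
90 278 278 278.0 [0.4254 0.3932 0.05  ]
93 336 337 336.5 [0.4656 0.386  0.05  ]
96 335 337 336.0 [0.465  0.3841 0.05  ]
99 335 338 336.5 [0.4651 0.3821 0.05  ]
112 296 324 310.0 [0.4456 0.3758 0.05  ]
118 296 324 310.0 [0.445  0.3718 0.05  ]
124 296 323 309.5 [0.4442 0.3678 0.05  ]
130 296 323 309.5 [0.4436 0.3637 0.05  ]
136 296 323 309.5 [0.4431 0.3596 0.05  ]
142 297 323 310.0 [0.4429 0.3554 0.05  ]
148 297 309 303.0 [0.4373 0.3518 0.05  ]
154 297 323 310.0 [0.4418 0.3469 0.05  ]
214 287 333 310.0 [0.4359 0.3024 0.05  ]
218 289 333 311.0 [0.4363 0.2992 0.05  ]
222 289 333 311.0 [0.4358 0.2961 0.05  ]
226 289 333 311.0 [0.4354 0.2929 0.05  ]
230 289 333 311.0 [0.435  0.2898 0.05  ]
234 290 333 311.5 [0.435  0.2865 0.05  ]
238 290 333 311.5 [0.4346 0.2833 0.05  ]
4821 [1.1942090e-01 9.9284375e-01 4.4042493e+02 3.3329468e+02] ((441.0699768066406, 338.40081787109375), (114.90040588378906, 43.3170051574707), 83.44489288330078)
9288 [-12.67110566 -64.39477807 -59.99939313] [12.18944251 63.84296262  1.55068141]
-60 361 y [47.3 47.6 47.8 48.  48.5] x [-10.1  -1.5   5.7]
-54 275 y [47.3 47.6 47.8 48.  48.3] x [-11.9  -5.8   1.4]
-48 543 y [45.1 46.4 48.1 55.8 61.3] x [-11.5   9.4  10.8]
-42 604 y [45.2 47.  52.3 59.1 63.4] x [-10.    9.9  10.7]
-36 554 y [45.2 46.1 51.9 58.7 63. ] x [ 2.5  9.8 10.7]
-30 549 y [45.2 45.7 50.8 57.9 62.6] x [-1.5  9.8 10.7]
-24 509 y [45.1 45.5 48.7 57.  62.1] x [-5.3  9.7 10.7]
-18 493 y [45.2 45.5 48.  56.3 61.7] x [-9.   9.5 10.6]
-12 409 y [45.1 45.5 46.8 53.5 60.1] x [-9.7  8.7 10.5]
-6 283 y [45.2 45.4 45.6 48.9 54.6] x [-10.1   6.   10.6]
0 24 y [45.4 45.5 45.9 47.9 49.1] x [-6.4  5.3 10.4]
```

```bash
python3 -c "
from h import *
togo([.4357,.2926,.040],-6.9)"
```

```text
t 2.5 pos [0.4381 0.2939 0.1898] jaw -6.87 q6 0.565 F [-0.1 -0.6 -1.2] op 0.0917
GO [-0.0016 -0.0022  0.1498] yaw 0.0006
```

>>> apply_moves(
  plan=[
    {"tx":-0.0016,"ty":-0.0022,"tz":0.05,"grip":1},
    {"tx":-0.0016,"ty":-0.0022,"tz":0.1,"grip":1},
    {"tx":-0.0016,"ty":-0.0022,"tz":0.135,"grip":0.6},
    {"tx":-0.0016,"ty":-0.0022,"tz":0.15,"grip":0.2},
    {"tx":-0.0016,"ty":-0.0022,"tz":0.15,"grip":-0.1},
    {"tx":-0.0016,"ty":-0.0022,"tz":0.15,"grip":-1},
    {"tx":-0.0016,"ty":-0.0022,"tz":0.15,"grip":-1},
    {"tx":-0.0016,"ty":-0.0022,"tz":0.15,"grip":-1},
  ],
  force=10,
)

```text
schema error: expected keys tx, ty, tz, yaw, grip
```

Run:
```python
from h import *
togo([.4357,.2926,.040],-6.9)
p,d=robot.read_camera("wrist")
cv2.imwrite("pics/w2.png",p[:,:,::-1])
```

```text
t 2.5 pos [0.4381 0.2939 0.1898] jaw -6.87 q6 0.565 F [-0.1 -0.6 -1.2] op 0.0917
GO [-0.0016 -0.0022  0.1498] yaw 0.0006
```

View pics/w2.png

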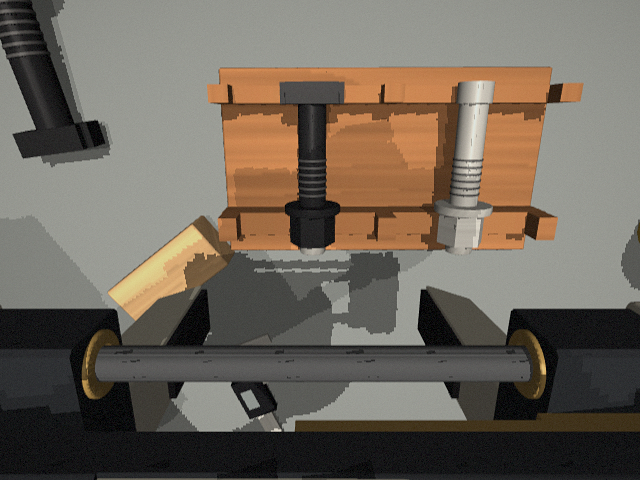

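The rows need every key, so that move was refused and nothing has moved. The picture is unchanged. I'll send it again with all keys.

>>> apply_moves(
  plan=[
    {"tx":-0.0016,"ty":-0.0022,"tz":0.05,"yaw":0,"grip":1},
    {"tx":-0.0016,"ty":-0.0022,"tz":0.1,"yaw":0,"grip":1},
    {"tx":-0.0016,"ty":-0.0022,"tz":0.135,"yaw":0,"grip":0.6},
    {"tx":-0.0016,"ty":-0.0022,"tz":0.15,"yaw":0,"grip":0.2},
    {"tx":-0.0016,"ty":-0.0022,"tz":0.15,"yaw":0,"grip":-0.1},
    {"tx":-0.0016,"ty":-0.0022,"tz":0.15,"yaw":0,"grip":-1},
    {"tx":-0.0016,"ty":-0.0022,"tz":0.15,"yaw":0,"grip":-1},
    {"tx":-0.0016,"ty":-0.0022,"tz":0.15,"yaw":0,"grip":-1},
  ],
  force=10,
)

```text
time: 3.55
tool_pos: [0.4358, 0.2925, 0.0397]
tool_rot: [-3.142, -0.0, 1.449]
contact_force: [0.1, -0.0, 0.8]
opening: 0.0366
```

Run:
```python
from h import *
togo([.4357,.2926,.040],-6.9)
p,d=robot.read_camera("wrist")
cv2.imwrite("pics/w3.png",p[:,:,::-1])
```

```text
t 3.55 pos [0.4358 0.2925 0.0397] jaw -6.97 q6 0.567 F [ 0.1 -0.   0.8] op 0.0366
GO [ 0.0001 -0.0001 -0.0003] yaw -0.0013
```

View pics/w3.png

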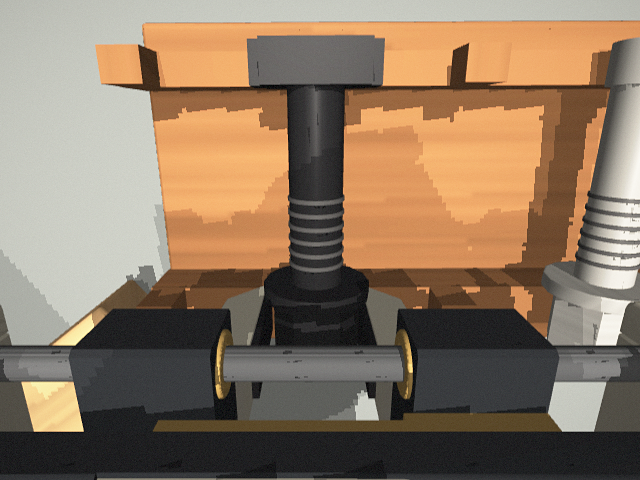

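The fingers are either side of the hexagon at an opening of 36.6 mm and still closing. I'll give them time, then lift gently so the head swings down.

>>> apply_moves(
  plan=[
    {"tx":0,"ty":0,"tz":0,"yaw":0,"grip":-1},
    {"tx":0,"ty":0,"tz":0,"yaw":0,"grip":-1},
    {"tx":0,"ty":0,"tz":-0.01,"yaw":0,"grip":-1},
    {"tx":0,"ty":0,"tz":-0.02,"yaw":0,"grip":-1},
    {"tx":0,"ty":0,"tz":-0.03,"yaw":0,"grip":-1},
    {"tx":0,"ty":0,"tz":-0.04,"yaw":0,"grip":-1},
  ],
  force=10,
)

```text
time: 4.35
tool_pos: [0.4356, 0.2924, 0.0805]
tool_rot: [-3.142, 0.0, 1.449]
contact_force: [0.0, 0.1, -3.7]
opening: 0.0337
```

Run:
```python
from h import *
togo([.4357,.2926,.040],-6.9)
p,d=robot.read_camera("wrist")
cv2.imwrite("pics/w4.png",p[:,:,::-1])
```

```text
t 4.35 pos [0.4356 0.2924 0.0805] jaw -6.98 q6 0.567 F [ 0.   0.1 -3.7] op 0.0337
GO [0.0003 0.     0.0405] yaw -0.0015
```

View pics/w4.png

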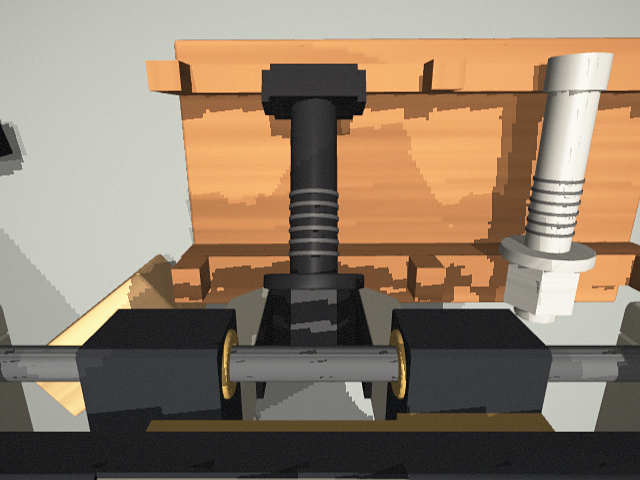

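The bolt is pivoting, head drooping at about (row 88, col 313). I'll keep lifting.

>>> apply_moves(
  plan=[
    {"tx":0.005,"ty":0,"tz":-0.015,"yaw":0,"grip":-1},
    {"tx":0.01,"ty":0,"tz":-0.03,"yaw":0,"grip":-1},
    {"tx":0.015,"ty":0,"tz":-0.045,"yaw":0,"grip":-1},
    {"tx":0.02,"ty":0,"tz":-0.06,"yaw":0,"grip":-1},
    {"tx":0.02,"ty":0,"tz":-0.075,"yaw":0,"grip":-1},
    {"tx":0.02,"ty":0,"tz":-0.09,"yaw":0,"grip":-1},
  ],
  force=8,
)

```text
time: 5.15
tool_pos: [0.438, 0.312, 0.1704]
tool_rot: [-3.141, 0.0, 1.449]
contact_force: [0.6, 1.0, -3.9]
opening: 0.0339
```

Run:
```python
from h import *
togo([.4357,.2926,.040],-6.9)
p,d=robot.read_camera("wrist")
cv2.imwrite("pics/w5.png",p[:,:,::-1])
p,d=robot.read_camera("scene")
cv2.imwrite("pics/s5.png",cv2.resize(p[130:330,330:530,::-1],None,fx=3,fy=3))
```

```text
t 5.15 pos [0.438  0.312  0.1704] jaw -6.99 q6 0.598 F [ 0.6  1.  -3.9] op 0.0339
GO [-1.950e-02  1.000e-04  1.304e-01] yaw -0.0016
```

View pics/w5.png

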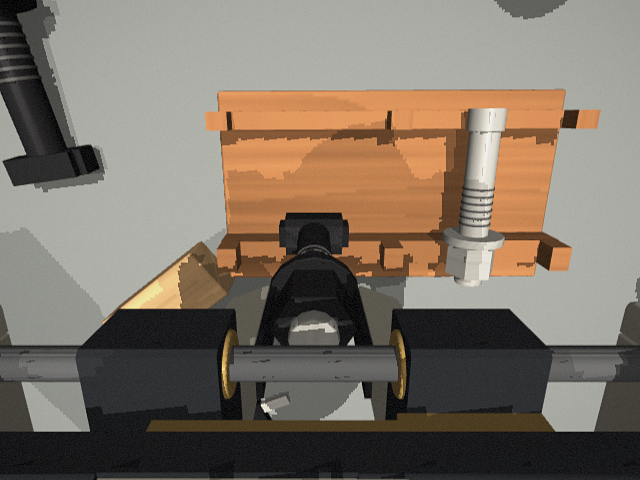

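View pics/s5.png

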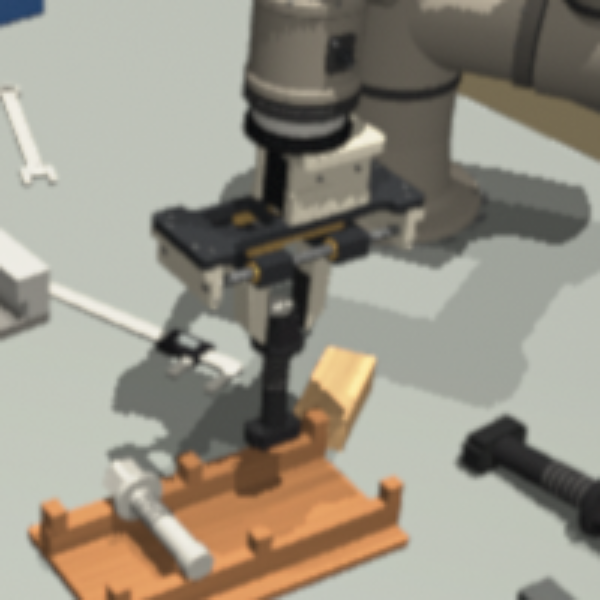

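```bash
python3 - <<'E'
from h import *
from scipy.spatial.transform import Rotation as Ro
s=robot.observe();c=robot.get_calibration("wrist");R=Ro.from_euler("xyz",s["tool_rot"]).as_matrix()
for th in(-10,-5,0,5,10,15):
    t=np.radians(th);ax=np.array([-np.sin(t),0,-np.cos(t)]);e=np.array([np.cos(t),0,-np.sin(t)]);y=np.array([0,1,0])
    o=np.array([0,0,-.010])-ax*.104
    pts=[o+ax*.014+e*k*.012+y*j*.018 for k in(1,-1) for j in(-1,1)]+[o+ax*0+e*.012+y*.018,o+ax*.124]
    print(th,np.round(proj(c,np.array(pts)@R.T+s["tool_pos"])).tolist())
E
python3 -c "
import cv2;p=cv2.imread('pics/w5.png');cv2.imwrite('pics/w5c.png',cv2.resize(p[190:360,230:400],None,fx=3.5,fy=3.5))"
```

```text
-10 [[287.0, 256.0], [344.0, 256.0], [287.0, 293.0], [344.0, 293.0], [342.0, 252.0], [317.0, 339.0]]
-5 [[287.0, 244.0], [344.0, 244.0], [287.0, 280.0], [344.0, 280.0], [343.0, 239.0], [317.0, 343.0]]
0 [[286.0, 232.0], [345.0, 232.0], [287.0, 268.0], [344.0, 268.0], [343.0, 226.0], [317.0, 347.0]]
5 [[286.0, 220.0], [345.0, 220.0], [287.0, 256.0], [344.0, 256.0], [344.0, 213.0], [317.0, 351.0]]
10 [[286.0, 209.0], [346.0, 209.0], [287.0, 244.0], [344.0, 244.0], [344.0, 200.0], [317.0, 355.0]]
15 [[285.0, 197.0], [346.0, 197.0], [286.0, 232.0], [345.0, 232.0], [345.0, 187.0], [317.0, 359.0]]
```

View pics/w5c.png

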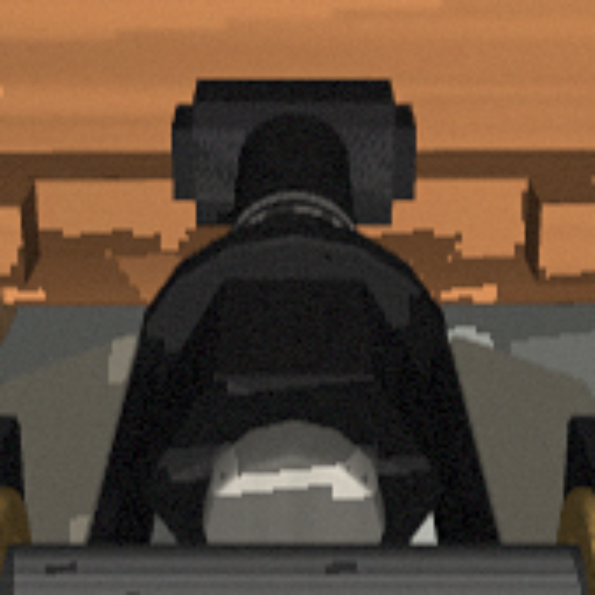

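The bolt hangs within about 6° of upright, and less than 11° is enough for it to stand. I'll carry it to the bare table near (0.53, 0.12), turning it on the way so the head lines up with the slot.

>>> apply_moves(
  plan=[
    {"tx":-0.015,"ty":0.01,"tz":0,"yaw":0.18,"grip":-1},
    {"tx":-0.04,"ty":0.026,"tz":0,"yaw":0.365,"grip":-1},
    {"tx":-0.067,"ty":0.043,"tz":0,"yaw":0.55,"grip":-1},
    {"tx":-0.094,"ty":0.06,"tz":0,"yaw":0.735,"grip":-1},
    {"tx":-0.121,"ty":0.077,"tz":0,"yaw":0.92,"grip":-1},
    {"tx":-0.147,"ty":0.094,"tz":0,"yaw":1.105,"grip":-1},
    {"tx":-0.168,"ty":0.107,"tz":0,"yaw":1.29,"grip":-1},
    {"tx":-0.179,"ty":0.115,"tz":0,"yaw":1.468,"grip":-1},
  ],
  force=8,
)

```text
time: 6.25
tool_pos: [0.5307, 0.1191, 0.1692]
tool_rot: [3.141, 0.001, -0.027]
contact_force: [0.0, 0.0, -4.7]
opening: 0.0339
```

>>> apply_moves(
  plan=[
    {"tx":0,"ty":0,"tz":0.0,"yaw":0,"grip":-1},
    {"tx":0,"ty":0,"tz":0.02,"yaw":0,"grip":-1},
    {"tx":0,"ty":0,"tz":0.04,"yaw":0,"grip":-1},
    {"tx":0,"ty":0,"tz":0.055,"yaw":0,"grip":-1},
    {"tx":0,"ty":0,"tz":0.065,"yaw":0,"grip":-1},
    {"tx":0,"ty":0,"tz":0.065,"yaw":0,"grip":-1},
  ],
  force=8,
)

```text
time: 7.0
tool_pos: [0.5302, 0.1208, 0.1041]
tool_rot: [3.142, 0.001, -0.018]
contact_force: [0.1, -0.4, -3.8]
opening: 0.0336
```

Run:
```python
from h import *
togo([.53,.12,.094],-90.87)
p,d=robot.read_camera("wrist")
cv2.imwrite("pics/w6.png",p[:,:,::-1])
p,d=robot.read_camera("scene")
cv2.imwrite("pics/s6.png",cv2.resize(p[100:300,260:460,::-1],None,fx=3,fy=3))
```

```text
t 7.0 pos [0.5302 0.1208 0.1041] jaw -91.04 q6 1.672 F [ 0.1 -0.4 -3.8] op 0.0336
GO [-0.0001  0.0008  0.0101] yaw -0.0029
```

View pics/w6.png

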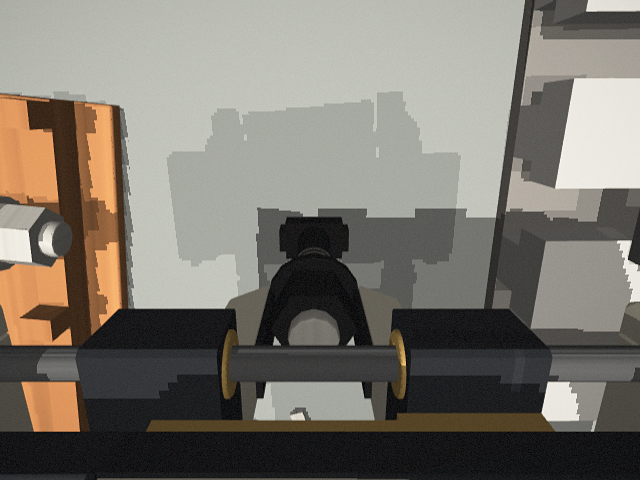

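View pics/s6.png

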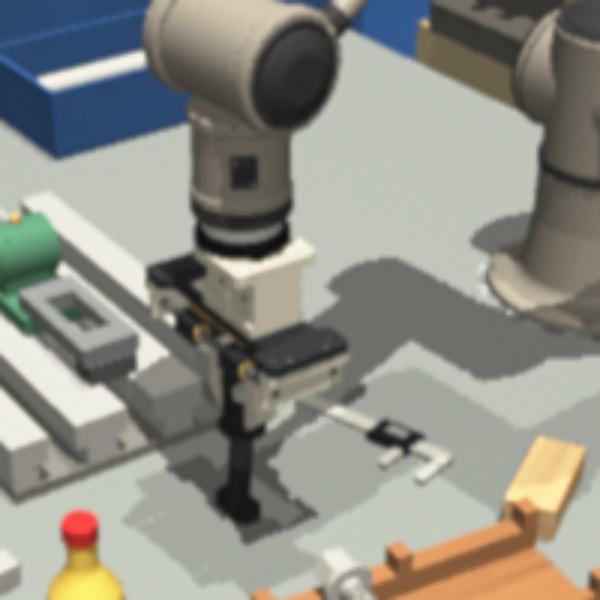

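>>> apply_moves(
  plan=[
    {"tx":0,"ty":0,"tz":0.003,"yaw":0,"grip":-1},
    {"tx":0,"ty":0,"tz":0.006,"yaw":0,"grip":-1},
    {"tx":0,"ty":0,"tz":0.008,"yaw":0,"grip":-1},
    {"tx":0,"ty":0,"tz":0.009,"yaw":0,"grip":-1},
  ],
  force=8,
)

```text
time: 7.6
tool_pos: [0.5334, 0.1207, 0.0985]
tool_rot: [-3.141, -0.008, -0.019]
contact_force: [0.2, 0.6, 12.2]
opening: 0.0339
```

Run:
```python
from h import *
togo([.53,.12,.094],-90.87)
p,d=robot.read_camera("wrist")
cv2.imwrite("pics/w7.png",cv2.resize(p[190:400,210:420,::-1],None,fx=2.8,fy=2.8))
p,d=robot.read_camera("scene")
cv2.imwrite("pics/s7.png",cv2.resize(p[190:290,290:390,::-1],None,fx=6,fy=6))
```

```text
t 7.6 pos [0.5334 0.1207 0.0985] jaw -91.1 q6 1.673 F [ 0.2  0.6 12.2] op 0.0339
GO [-0.0035  0.0007  0.0045] yaw -0.004
```

View pics/w7.png

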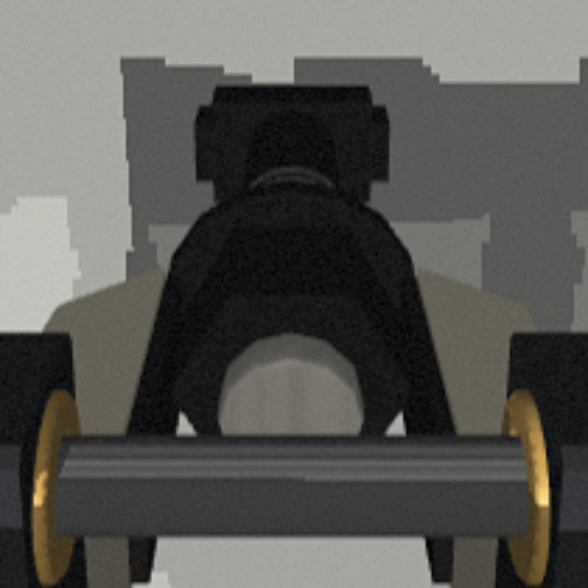

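View pics/s7.png

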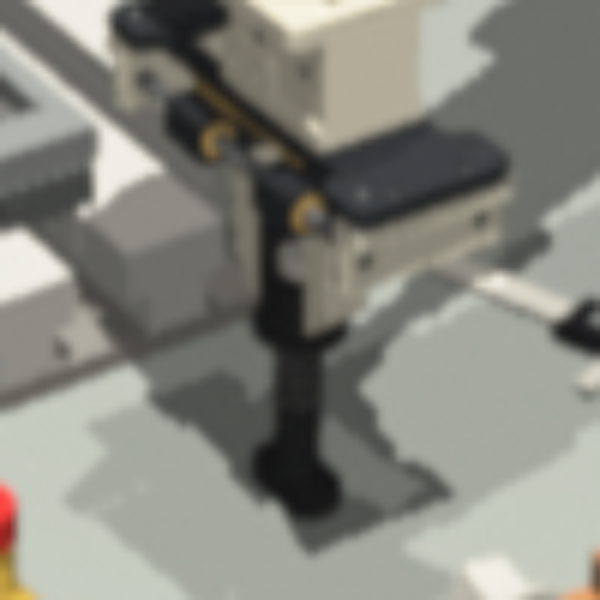

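The head is on the table (12 N) and the tilt is about 4°. I'll ease the load and open slowly so the bolt settles on its head.

>>> apply_moves(
  plan=[
    {"tx":0.002,"ty":0,"tz":-0.002,"yaw":0,"grip":-1},
    {"tx":0.002,"ty":0,"tz":-0.003,"yaw":0,"grip":-1},
    {"tx":0.002,"ty":0,"tz":-0.003,"yaw":0,"grip":-0.15},
    {"tx":0.002,"ty":0,"tz":-0.003,"yaw":0,"grip":0},
    {"tx":0.002,"ty":0,"tz":-0.003,"yaw":0,"grip":0.2},
    {"tx":0.002,"ty":0,"tz":-0.003,"yaw":0,"grip":0.6},
    {"tx":0.002,"ty":0,"tz":-0.003,"yaw":0,"grip":0.6},
  ],
  force=8,
)

```text
time: 8.57
tool_pos: [0.5326, 0.1206, 0.0987]
tool_rot: [-3.142, -0.0, -0.019]
contact_force: [-0.2, 0.7, -0.5]
opening: 0.0703
```

Run:
```python
from h import *
togo([.53,.12,.094],-90.87)
p,d=robot.read_camera("wrist")
c=robot.get_calibration("wrist");np.savez("w8.npz",d=d,p=p,**c)
cv2.imwrite("pics/w8.png",cv2.resize(p[190:400,210:420,::-1],None,fx=2.8,fy=2.8))
```

```text
t 8.57 pos [0.5326 0.1206 0.0987] jaw -91.1 q6 1.672 F [-0.2  0.7 -0.5] op 0.0703
GO [-0.0026  0.0006  0.0047] yaw -0.004
```

View pics/w8.png

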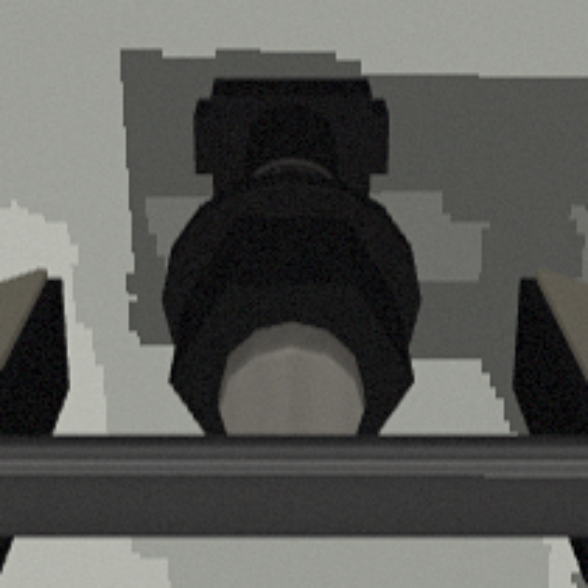

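The bolt is standing upright on its head, centred between the open fingers. Next I'll find its centre.

Run:
```python
from h import *
z=np.load("w8.npz");c={k:z[k] for k in("camera_matrix","R","t")};d=z["d"]
rc,P=cloud(c,d)
k=(abs(P[:,0]-.535)<.05)&(abs(P[:,1]-.12)<.03)
P=P[k];rc=rc[k]
for lo,hi in((.120,.128),(.112,.119),(.089,.095),(.010,.018)):
    q=P[(P[:,2]>lo)&(P[:,2]<hi)]
    if len(q)>20:
        print(lo,len(q),"min",np.round(np.percentile(q,1,axis=0),4),"max",np.round(np.percentile(q,99,axis=0),4),"med",np.round(np.median(q,0),4))
        (cc,r)=cv2.minEnclosingCircle((q[:,:2]*1000).astype(np.float32));print(cc,r)
s=robot.observe()
for x in(.530,.532,.534,.536,.538):
    pts=[[x+k*.012,.1206+j*.018,zz] for k,zz in((1,0),(1,.014),(-1,.014)) for j in(-1,)]+[[x+.021,.1206,.092],[x+.010,.1206,.124]]
    print(x,np.round((proj(c,pts)[:,1]-190)*2.8,0))
```

```text
0.12 1611 min [0.5294 0.1116 0.1203] max [0.5429 0.13   0.1252] med [0.5363 0.1207 0.1238]
(533.523193359375, 120.45179748535156) 10.162178039550781
0.112 2432 min [0.5252 0.1046 0.1123] max [0.5486 0.1369 0.1187] med [0.5411 0.1205 0.1161]
(533.710205078125, 120.70685577392578) 17.287080764770508
0.089 1842 min [0.5287 0.1008 0.0894] max [0.5545 0.1407 0.0947] med [0.5472 0.1207 0.0923]
(534.3816528320312, 120.75234985351562) 20.866046905517578
0.01 1456 min [0.5254 0.0989 0.0105] max [0.5481 0.1423 0.017 ] med [0.5401 0.1203 0.0141]
(535.83154296875, 120.67182922363281) 23.000534057617188
0.53 [ 99. 115. 215. 200. 363.]
0.532 [ 91. 106. 207. 188. 349.]
0.534 [ 82.  98. 198. 176. 335.]
0.536 [ 74.  89. 190. 163. 321.]
0.538 [ 66.  81. 182. 151. 307.]
```

>>> apply_moves(
  plan=[
    {"tx":0.0014,"ty":0,"tz":0,"yaw":-0.18,"grip":0.8},
    {"tx":0.0014,"ty":0,"tz":0,"yaw":-0.36,"grip":0.8},
    {"tx":0.0014,"ty":0,"tz":0,"yaw":-0.54,"grip":0.8},
    {"tx":0.0014,"ty":0,"tz":0,"yaw":-0.72,"grip":0.8},
    {"tx":0.0014,"ty":0,"tz":0,"yaw":-0.9,"grip":0.8},
    {"tx":0.0014,"ty":0,"tz":0,"yaw":-1.08,"grip":0.8},
    {"tx":0.0014,"ty":0,"tz":0,"yaw":-1.26,"grip":0.8},
    {"tx":0.0014,"ty":0,"tz":0,"yaw":-1.44,"grip":0.8},
  ],
)

```text
time: 9.62
tool_pos: [0.534, 0.1206, 0.0987]
tool_rot: [3.142, -0.0, 1.427]
contact_force: [0.5, 0.3, 0.7]
opening: 0.0826
```

Run:
```python
from h import *
togo([.534,.1207,.0955],-1.1)
p,d=robot.read_camera("wrist")
c=robot.get_calibration("wrist");np.savez("w9.npz",d=d,p=p,**c)
rc,P=cloud(c,d)
k=(abs(P[:,0]-.535)<.05)&(abs(P[:,1]-.12)<.04);P=P[k]
for lo,hi in((.120,.128),(.112,.119),(.089,.095),(.010,.018)):
    q=P[(P[:,2]>lo)&(P[:,2]<hi)]
    if len(q)>20:
        print(lo,len(q),cv2.minEnclosingCircle((q[:,:2]*1000).astype(np.float32)),cv2.minAreaRect((q[:,:2]*1000).astype(np.float32)))
cv2.imwrite("pics/w9.png",cv2.resize(p[150:400,190:440,::-1],None,fx=2.4,fy=2.4))
```

```text
t 9.62 pos [0.534  0.1206 0.0987] jaw -8.25 q6 0.226 F [0.5 0.3 0.7] op 0.0826
GO [0.0001 0.     0.0032] yaw -0.1249
0.12 2391 ((534.975830078125, 131.58474731445312), 50.46331024169922) ((534.0143432617188, 124.66632843017578), (15.981006622314453, 100.92559051513672), 82.08789825439453)
0.112 3118 ((535.1138305664062, 131.4224395751953), 50.37431716918945) ((534.2920532226562, 125.25666809082031), (26.301708221435547, 100.7424545288086), 82.40778350830078)
0.089 1815 ((535.009521484375, 121.30946350097656), 21.044818878173828) ((536.0169677734375, 126.47683715820312), (31.533498764038086, 41.09451675415039), 82.47513580322266)
0.01 979 ((537.1326293945312, 126.73326873779297), 18.25404930114746) ((535.754638671875, 127.56612396240234), (31.657861709594727, 23.96860122680664), 89.31231689453125)
```

View pics/w9.png

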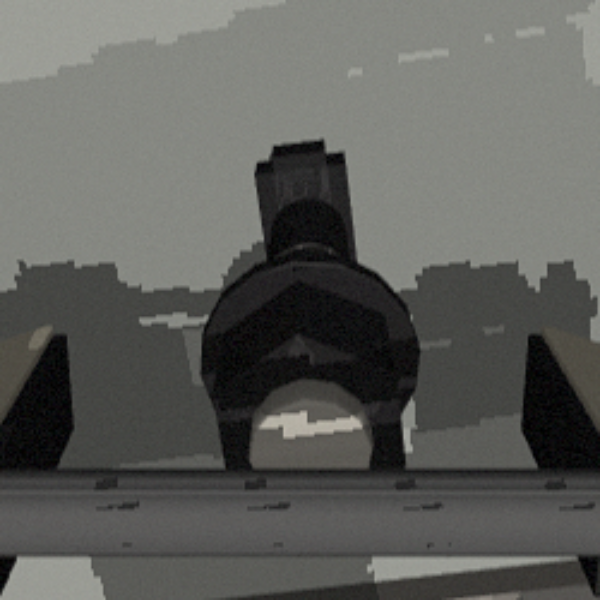

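>>> apply_moves(
  plan=[
    {"tx":0.0005,"ty":0.0008,"tz":0.003,"yaw":-0.125,"grip":0.4},
    {"tx":0.0005,"ty":0.0008,"tz":0.003,"yaw":-0.125,"grip":0},
    {"tx":0.0005,"ty":0.0008,"tz":0.003,"yaw":-0.125,"grip":-0.2},
    {"tx":0.0005,"ty":0.0008,"tz":0.003,"yaw":-0.125,"grip":-1},
    {"tx":0.0005,"ty":0.0008,"tz":0.003,"yaw":-0.125,"grip":-1},
    {"tx":0.0005,"ty":0.0008,"tz":0.003,"yaw":-0.125,"grip":-1},
    {"tx":0.0005,"ty":0.0008,"tz":0.003,"yaw":-0.125,"grip":-1},
  ],
  force=30,
)

```text
time: 10.55
tool_pos: [0.535, 0.1209, 0.0958]
tool_rot: [3.141, -0.0, 1.546]
contact_force: [1.1, 0.3, 0.9]
opening: 0.0299
```

Run:
```python
from h import *
togo([.5594,-.1135,.210],-0.87)
p,d=robot.read_camera("wrist")
cv2.imwrite("pics/w10.png",cv2.resize(p[150:400,190:440,::-1],None,fx=2.4,fy=2.4))
```

```text
t 10.55 pos [0.535  0.1209 0.0958] jaw -1.45 q6 0.108 F [1.1 0.3 0.9] op 0.0299
GO [-0.2337  0.0303 -0.1142] yaw -0.0101
```

View pics/w10.png

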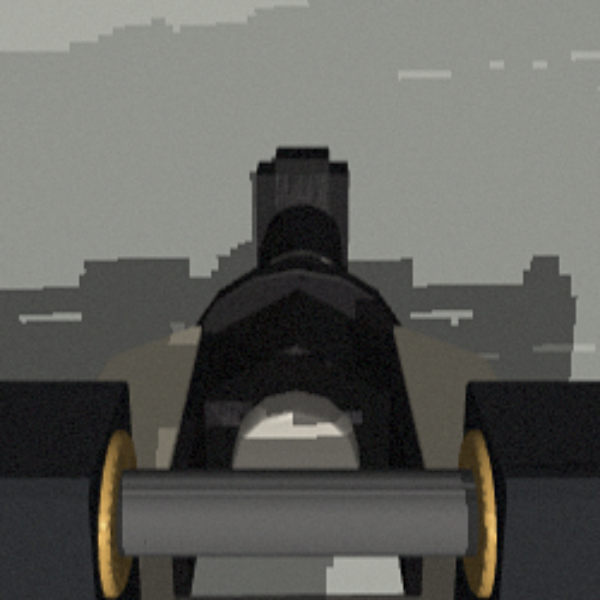

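The flats are gripped (opening 29.9 mm) with the head in line with the slot direction. I'll lift and carry it over the strap.

>>> apply_moves(
  plan=[
    {"tx":0,"ty":0,"tz":-0.035,"yaw":0,"grip":-1},
    {"tx":-0.005,"ty":0.001,"tz":-0.08,"yaw":0,"grip":-1},
    {"tx":-0.03,"ty":0.005,"tz":-0.12,"yaw":-0.01,"grip":-1},
    {"tx":-0.07,"ty":0.01,"tz":-0.12,"yaw":-0.01,"grip":-1},
    {"tx":-0.115,"ty":0.017,"tz":-0.12,"yaw":-0.01,"grip":-1},
    {"tx":-0.16,"ty":0.022,"tz":-0.12,"yaw":-0.01,"grip":-1},
    {"tx":-0.2,"ty":0.027,"tz":-0.12,"yaw":-0.01,"grip":-1},
    {"tx":-0.2,"ty":0.027,"tz":-0.12,"yaw":-0.01,"grip":-1},
  ],
  force=40,
)

```text
time: 11.6
tool_pos: [0.5562, -0.0824, 0.2145]
tool_rot: [-3.139, 0.0, 1.552]
contact_force: [-0.8, -0.5, -4.8]
opening: 0.0298
```

Run:
```python
from h import *
togo([.5594,-.1135,.210],-0.87)
c=robot.get_calibration("wrist")
p,d=robot.read_camera("wrist");s=robot.observe()
np.savez("w11.npz",d=d,p=p,pos=s["tool_pos"],rot=s["tool_rot"],**c)
cv2.imwrite("pics/w11.png",p[:,:,::-1])
```

```text
t 11.6 pos [ 0.5562 -0.0824  0.2145] jaw -1.09 q6 -0.264 F [-0.8 -0.5 -4.8] op 0.0298
GO [-0.0311  0.0038  0.0045] yaw -0.0038
```

View pics/w11.png

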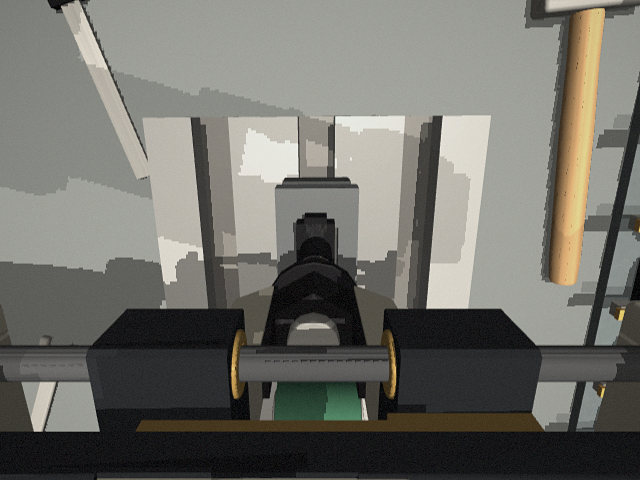

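Run:
```python
from h import *
z=np.load("w11.npz");c={k:z[k] for k in("camera_matrix","R","t")};d=z["d"]
rc,P=cloud(c,d);img=z["p"]
k=(abs(P[:,2]-.1)<.007)&(abs(P[:,0]-.558)<.05)&(P[:,1]>-.13)&(P[:,1]<-.03)
q=P[k];print("strap",len(q),np.round(np.percentile(q,[.5,99.5],axis=0),4),cv2.minAreaRect((q[:,:2]*1000).astype(np.float32)))
for y in np.arange(-.1,-.045,.005):
    e=q[abs(q[:,1]-y)<.0025]
    if len(e)>10: print(round(y,3),np.round([e[:,0].min(),e[:,0].max()],4),(e[:,0].min()+e[:,0].max())/2)
# bolt head
k=(abs(P[:,2]-.1325)<.006)&(abs(P[:,0]-.558)<.03)&(P[:,1]>-.1)&(P[:,1]<-.05)
q=P[k];print("head",len(q),np.round(np.percentile(q,[.5,99.5],axis=0),4),cv2.minAreaRect((q[:,:2]*1000).astype(np.float32)))
# pixel edges
g=cv2.cvtColor(img,cv2.COLOR_RGB2GRAY)
for r in(195,205): print(r,[int(x) for x in g[r,266:368]])
for r in(130,170): print(r,[int(x) for x in g[r,290:345]])
cv2.imwrite("pics/w11c.png",cv2.resize(img[100:300,215:415,::-1],None,fx=3,fy=3,interpolation=0))
```

```text
strap 4627 [[ 0.5281 -0.1144  0.0936]
 [ 0.5859 -0.0484  0.1014]] ((556.8526000976562, -84.03229522705078), (71.3659439086914, 58.08824920654297), 89.23809814453125)
-0.1 [0.5277 0.5851] 0.5564384755755777
-0.095 [0.5281 0.5857] 0.5569236000511781
-0.09 [0.5283 0.5857] 0.5570162076136772
-0.085 [0.5278 0.5857] 0.5567290656585367
-0.08 [0.528  0.5857] 0.556828265088937
-0.075 [0.5283 0.5855] 0.5569154098346427
-0.07 [0.5285 0.586 ] 0.5572734602971388
-0.065 [0.5282 0.5861] 0.5571400574949328
-0.06 [0.5282 0.586 ] 0.5571241461136511
-0.055 [0.5285 0.586 ] 0.5572729478139835
-0.05 [0.5287 0.5864] 0.5575155516653455
head 1046 [[ 0.5442 -0.0895  0.1269]
 [ 0.5678 -0.061   0.1382]] ((555.96240234375, -75.74787902832031), (29.861186981201172, 23.93853759765625), 89.21786499023438)
195 [191, 189, 185, 190, 188, 191, 190, 191, 176, 130, 135, 134, 132, 133, 133, 138, 134, 135, 136, 134, 136, 135, 136, 132, 135, 136, 136, 133, 135, 136, 137, 133, 135, 134, 135, 133, 136, 135, 131, 136, 136, 136, 136, 134, 132, 134, 137, 135, 136, 133, 135, 136, 134, 139, 135, 135, 134, 135, 135, 136, 132, 136, 
[... 557 characters left out ...]
5, 137, 133, 138, 135, 132, 135, 136, 135, 137, 134, 134, 134, 132, 134, 134, 135, 134, 134, 136, 136, 135, 148, 191, 191, 190, 191, 190, 192, 191, 189, 188]
130 [195, 196, 194, 197, 196, 198, 198, 188, 44, 126, 141, 136, 141, 141, 139, 141, 138, 141, 142, 138, 144, 141, 140, 145, 139, 142, 142, 144, 141, 140, 141, 142, 140, 141, 142, 139, 140, 141, 63, 67, 67, 65, 67, 58, 57, 207, 200, 200, 195, 198, 197, 198, 198, 197, 198]
170 [227, 230, 229, 230, 228, 229, 230, 235, 143, 59, 140, 136, 136, 137, 136, 136, 133, 137, 136, 136, 136, 135, 135, 138, 140, 134, 136, 138, 135, 139, 136, 136, 136, 139, 139, 143, 138, 58, 67, 70, 65, 65, 68, 53, 95, 201, 197, 193, 193, 194, 194, 190, 192, 192, 194]
```

View pics/w11c.png

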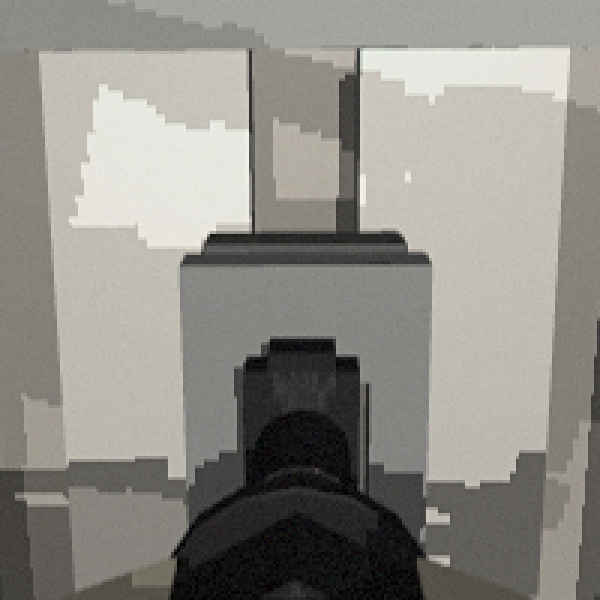

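Run:
```python
from h import *
z=np.load("w11.npz");c={k:z[k] for k in("camera_matrix","R","t")}
for r,a,b in((130,297.3,334.6),(170,297.9,334.2)):
    A=at_z(c,[r,a],.06)[0];B=at_z(c,[r,b],.06)[0];print(np.round([A,B,(A+B)/2],4))
for r,a,b in((195,274.2,358.5),(205,274.8,358.2)):
    A=at_z(c,[r,a],.1)[0];B=at_z(c,[r,b],.1)[0];print(np.round([A,B,(A+B)/2],4))
# head top face at z: pixel cols from crop: wide part 244..360 /3+215, row 370/3+100
A=at_z(c,[100+365/3,215+244/3-.3],.1327)[0];B=at_z(c,[100+365/3,215+360/3-.3],.1327)[0];print(np.round([A,B,(A+B)/2],4))
togo([.5567,-.1135,.2145],-.83)
```

```text
[[ 0.5438 -0.0117  0.06  ]
 [ 0.5718 -0.0123  0.06  ]
 [ 0.5578 -0.012   0.06  ]]
[[ 0.5433 -0.0416  0.06  ]
 [ 0.5714 -0.0422  0.06  ]
 [ 0.5573 -0.0419  0.06  ]]
[[ 0.5282 -0.0533  0.1   ]
 [ 0.5862 -0.0543  0.1   ]
 [ 0.5572 -0.0538  0.1   ]]
[[ 0.5283 -0.0603  0.1   ]
 [ 0.5861 -0.0614  0.1   ]
 [ 0.5572 -0.0608  0.1   ]]
[[ 0.5444 -0.0639  0.1327]
 [ 0.5682 -0.0644  0.1327]
 [ 0.5563 -0.0642  0.1327]]
t 11.65 pos [ 0.5561 -0.0806  0.2146] jaw -1.01 q6 -0.263 F [ 0.4 -0.9 -5. ] op 0.0298
GO [-0.0329  0.0012  0.    ] yaw -0.0032
```

>>> apply_moves(
  plan=[
    {"tx":-0.0165,"ty":0.0005,"tz":0,"yaw":-0.003,"grip":-1},
    {"tx":-0.033,"ty":0.0009,"tz":0,"yaw":-0.003,"grip":-1},
    {"tx":-0.033,"ty":0.0009,"tz":0.005,"yaw":-0.003,"grip":-1},
    {"tx":-0.033,"ty":0.0009,"tz":0.008,"yaw":-0.003,"grip":-1},
    {"tx":-0.033,"ty":0.0009,"tz":0.008,"yaw":-0.003,"grip":-1},
  ],
  force=40,
)

```text
time: 12.28
tool_pos: [0.557, -0.1122, 0.2072]
tool_rot: [-3.141, -0.001, 1.559]
contact_force: [-0.2, 0.4, -4.6]
opening: 0.0297
```

Run:
```python
from h import *
togo([.5564,-.1135,.2145],-.83)
c=robot.get_calibration("wrist")
p,d=robot.read_camera("wrist");s=robot.observe()
np.savez("w12.npz",d=d,p=p,pos=s["tool_pos"],rot=s["tool_rot"],**c)
rc,P=cloud(c,d)
q=P[(abs(P[:,2]-.1)<.004)&(abs(P[:,0]-.558)<.05)&(P[:,1]>-.16)&(P[:,1]<-.03)]
print("strap",cv2.minAreaRect((q[:,:2]*1000).astype(np.float32)))
zz=s["tool_pos"][2]-.0958+.014
q=P[(abs(P[:,2]-zz)<.003)&(abs(P[:,0]-.558)<.03)&(P[:,1]>-.14)&(P[:,1]<-.07)]
print("head",cv2.minAreaRect((q[:,:2]*1000).astype(np.float32)))
cv2.imwrite("pics/w12.png",cv2.resize(p[130:350,205:425,::-1],None,fx=2.7,fy=2.7,interpolation=0))
p,d=robot.read_camera("scene");cv2.imwrite("pics/s12.png",cv2.resize(p[130:250,220:360,::-1],None,fx=5,fy=5))
```

```text
t 12.28 pos [ 0.557  -0.1122  0.2072] jaw -0.66 q6 -0.322 F [-0.2  0.4 -4.6] op 0.0297
GO [-0.0013 -0.0006 -0.0073] yaw 0.003
strap ((556.6815795898438, -97.16975402832031), (96.92278289794922, 58.19486999511719), 89.27005004882812)
head ((556.7195434570312, -105.60082244873047), (23.866559982299805, 30.034576416015625), 0.0032449045684188604)
```

View pics/w12.png

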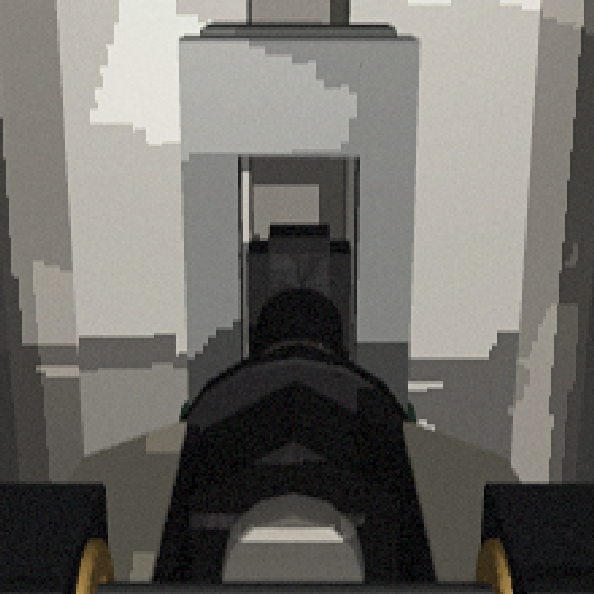

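View pics/s12.png

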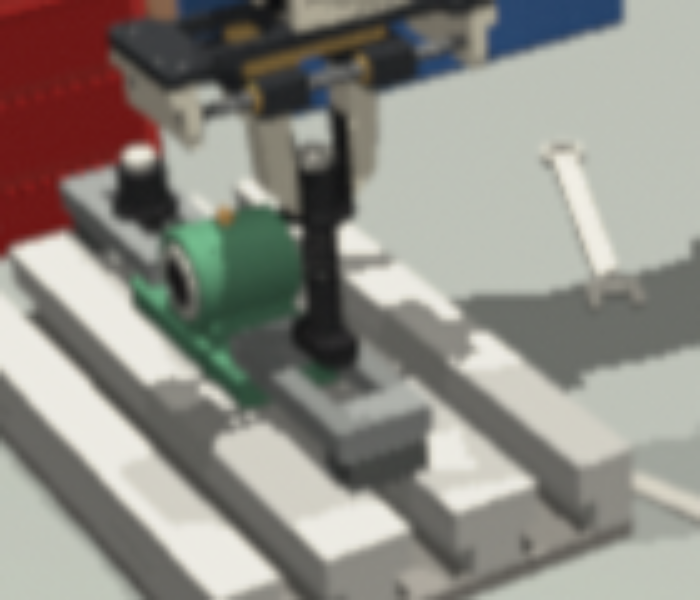

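The bolt head is centred in the strap slot, less than 0.3 mm off, and the plate slot is visible below it. I'll lower it in stages and watch the force.

>>> apply_moves(
  plan=[
    {"tx":-0.001,"ty":-0.0003,"tz":0.008,"yaw":0.002,"grip":-1},
    {"tx":-0.001,"ty":-0.0003,"tz":0.016,"yaw":0.002,"grip":-1},
    {"tx":-0.001,"ty":-0.0003,"tz":0.024,"yaw":0.002,"grip":-1},
    {"tx":-0.001,"ty":-0.0003,"tz":0.032,"yaw":0.002,"grip":-1},
    {"tx":-0.001,"ty":-0.0003,"tz":0.04,"yaw":0.002,"grip":-1},
    {"tx":-0.001,"ty":-0.0003,"tz":0.046,"yaw":0.002,"grip":-1},
  ],
  force=40,
)

```text
time: 13.12
tool_pos: [0.5568, -0.1137, 0.161]
tool_rot: [-3.141, -0.0, 1.557]
contact_force: [0.2, 0.2, -4.2]
opening: 0.0299
```

Run:
```python
from h import *
togo([.5567,-.1135,.1098],-.83)
p,d=robot.read_camera("wrist")
cv2.imwrite("pics/w13.png",cv2.resize(p[130:350,205:425,::-1],None,fx=2.7,fy=2.7,interpolation=0))
```

```text
t 13.12 pos [ 0.5568 -0.1137  0.161 ] jaw -0.8 q6 -0.322 F [ 0.2  0.2 -4.2] op 0.0299
GO [ 0.0002 -0.0001  0.0512] yaw 0.0005
```

View pics/w13.png

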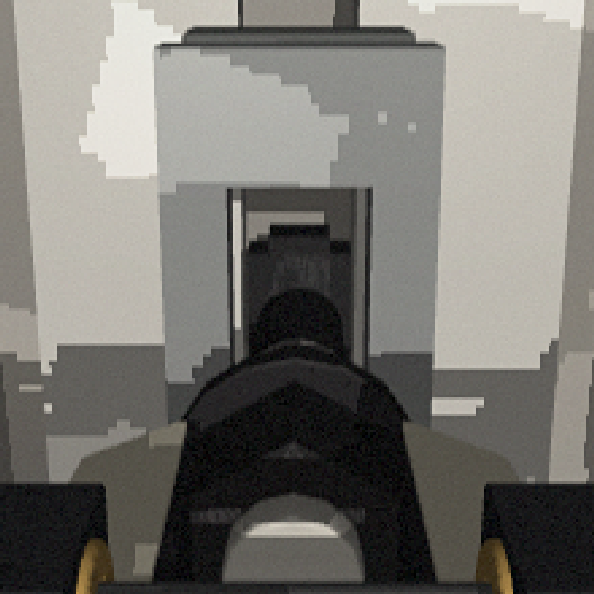

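The head is inside the strap slot at 4.2 N, which is just its weight, and lined up with the plate slot. I'll continue down.

>>> apply_moves(
  plan=[
    {"tx":0,"ty":0,"tz":0.006,"yaw":0,"grip":-1},
    {"tx":0,"ty":0,"tz":0.012,"yaw":0,"grip":-1},
    {"tx":0,"ty":0,"tz":0.018,"yaw":0,"grip":-1},
    {"tx":0,"ty":0,"tz":0.024,"yaw":0,"grip":-1},
  ],
  force=40,
)

```text
time: 13.68
tool_pos: [0.5569, -0.1137, 0.1373]
tool_rot: [3.142, -0.0, 1.557]
contact_force: [0.2, 0.3, -4.3]
opening: 0.0299
```

>>> apply_moves(
  plan=[
    {"tx":0,"ty":0,"tz":0.006,"yaw":0,"grip":-1},
    {"tx":0,"ty":0,"tz":0.012,"yaw":0,"grip":-1},
    {"tx":0,"ty":0,"tz":0.018,"yaw":0,"grip":-1},
    {"tx":0,"ty":0,"tz":0.022,"yaw":0,"grip":-1},
    {"tx":0,"ty":0,"tz":0.023,"yaw":0,"grip":-1},
  ],
  force=40,
)

```text
time: 14.3
tool_pos: [0.5568, -0.1137, 0.1144]
tool_rot: [-3.141, -0.0, 1.557]
contact_force: [-0.2, 0.1, -4.4]
opening: 0.0299
```

Run:
```python
from h import *
togo([.5567,-.1135,.1098],-.83)
c=robot.get_calibration("wrist")
p,d=robot.read_camera("wrist")
rc,P=cloud(c,d)
q=P[(abs(P[:,2]-.1)<.004)&(abs(P[:,0]-.558)<.05)&(P[:,1]>-.095)&(P[:,1]<-.03)]
print("strap",cv2.minAreaRect((q[:,:2]*1000).astype(np.float32)))
cv2.imwrite("pics/w14.png",cv2.resize(p[130:350,205:425,::-1],None,fx=2.7,fy=2.7,interpolation=0))
```

```text
t 14.3 pos [ 0.5568 -0.1137  0.1144] jaw -0.8 q6 -0.322 F [-0.2  0.1 -4.4] op 0.0299
GO [ 0.0002 -0.0001  0.0046] yaw 0.0004
strap ((557.1412353515625, -71.91607666015625), (46.66471481323242, 58.33151626586914), 89.42562103271484)
```

View pics/w14.png

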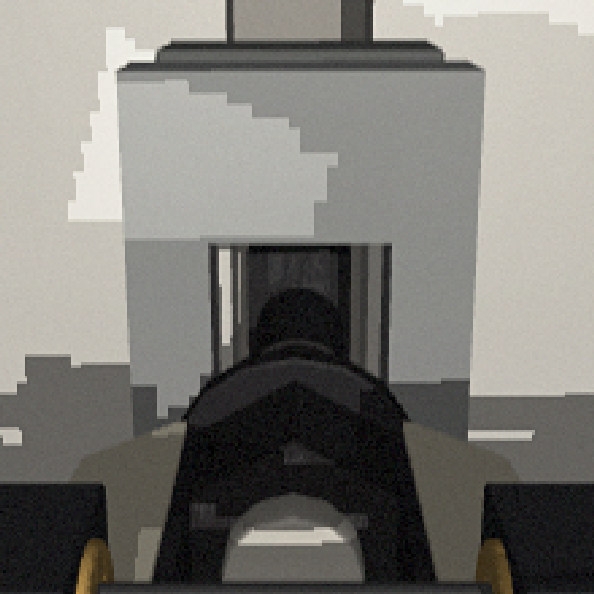

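>>> apply_moves(
  plan=[
    {"tx":0,"ty":0,"tz":0.0015,"yaw":0,"grip":-1},
    {"tx":0,"ty":0,"tz":0.003,"yaw":0,"grip":-1},
    {"tx":0,"ty":0,"tz":0.004,"yaw":0,"grip":-1},
    {"tx":0,"ty":0,"tz":0.004,"yaw":0,"grip":-1},
  ],
  force=40,
)

```text
time: 14.85
tool_pos: [0.5569, -0.1137, 0.1107]
tool_rot: [-3.142, -0.0, 1.557]
contact_force: [0.7, 0.3, -4.4]
opening: 0.0295
```

>>> apply_moves(
  plan=[
    {"tx":0,"ty":0,"tz":0.0005,"yaw":0,"grip":-1},
    {"tx":0,"ty":0,"tz":0.001,"yaw":0,"grip":-1},
    {"tx":0,"ty":0,"tz":0.001,"yaw":0,"grip":-1},
  ],
  force=40,
)

```text
time: 15.22
tool_pos: [0.557, -0.1137, 0.11]
tool_rot: [3.141, 0.0, 1.557]
contact_force: [-1.1, -0.0, -1.1]
opening: 0.0297
```

The flange has touched (the load fell from 4.4 N to 1.1 N). I'll release briefly so it seats under its own weight, then regrip for the turn.

>>> apply_moves(
  plan=[
    {"tx":0,"ty":0,"tz":0,"yaw":0,"grip":-0.15},
    {"tx":0,"ty":0,"tz":0,"yaw":0,"grip":-0.1},
    {"tx":0,"ty":0,"tz":0,"yaw":0,"grip":-0.1},
    {"tx":0,"ty":0,"tz":0,"yaw":0,"grip":-1},
    {"tx":0,"ty":0,"tz":0,"yaw":0,"grip":-1},
    {"tx":0,"ty":0,"tz":0,"yaw":0,"grip":-1},
    {"tx":0,"ty":0,"tz":0,"yaw":0,"grip":-1},
  ],
  force=20,
)

```text
time: 16.1
tool_pos: [0.557, -0.1137, 0.1098]
tool_rot: [3.141, -0.0, 1.557]
contact_force: [0.0, 0.1, 0.3]
opening: 0.0299
```

Run:
```python
from h import *
togo([.5567,-.1135,.1098],-.83)
c=robot.get_calibration("wrist")
p,d=robot.read_camera("wrist")
rc,P=cloud(c,d)
q=P[(abs(P[:,2]-.1)<.004)&(abs(P[:,0]-.558)<.05)&(P[:,1]>-.095)&(P[:,1]<-.03)]
print("strap",cv2.minAreaRect((q[:,:2]*1000).astype(np.float32)))
cv2.imwrite("pics/w15.png",cv2.resize(p[130:350,205:425,::-1],None,fx=2.7,fy=2.7,interpolation=0))
```

```text
t 16.1 pos [ 0.557  -0.1137  0.1098] jaw -0.8 q6 -0.322 F [0.  0.1 0.3] op 0.0299
GO [ 0.0002 -0.0003 -0.    ] yaw 0.0005
strap ((557.1589965820312, -71.95932006835938), (46.6845588684082, 58.22565460205078), 89.37197875976562)
```

View pics/w15.png

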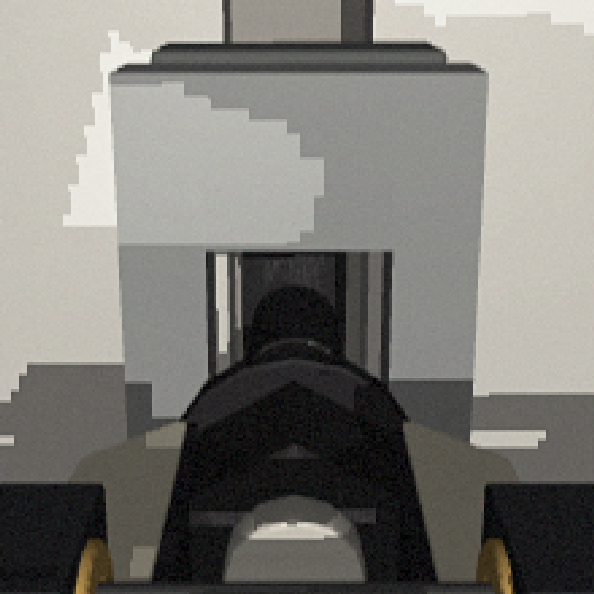

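The strap hasn't moved and the bolt is seated. Now the quarter turn, in two calls.

>>> apply_moves(
  plan=[
    {"tx":0,"ty":0,"tz":0,"yaw":0.12,"grip":-1},
    {"tx":0,"ty":0,"tz":0,"yaw":0.24,"grip":-1},
    {"tx":0,"ty":0,"tz":0,"yaw":0.36,"grip":-1},
    {"tx":0,"ty":0,"tz":0,"yaw":0.48,"grip":-1},
    {"tx":0,"ty":0,"tz":0,"yaw":0.6,"grip":-1},
    {"tx":0,"ty":0,"tz":0,"yaw":0.72,"grip":-1},
  ],
  force=25,
)

```text
time: 16.9
tool_pos: [0.5569, -0.1139, 0.1098]
tool_rot: [3.141, 0.0, 0.833]
contact_force: [-0.0, -0.9, 0.8]
opening: 0.0303
```

Run:
```python
from h import *
togo([.5567,-.1135,.1098],-90.83);print(robot.observe()["torque"])
p,d=robot.read_camera("wrist");cv2.imwrite("pics/w16.png",p[:,:,::-1])
```

```text
t 16.9 pos [ 0.5569 -0.1139  0.1098] jaw -42.28 q6 0.402 F [-0.  -0.9  0.8] op 0.0303
GO [ 0.0001 -0.0004 -0.    ] yaw 0.8474
[-0.22709517  0.15821033  0.03940458]
```

View pics/w16.png

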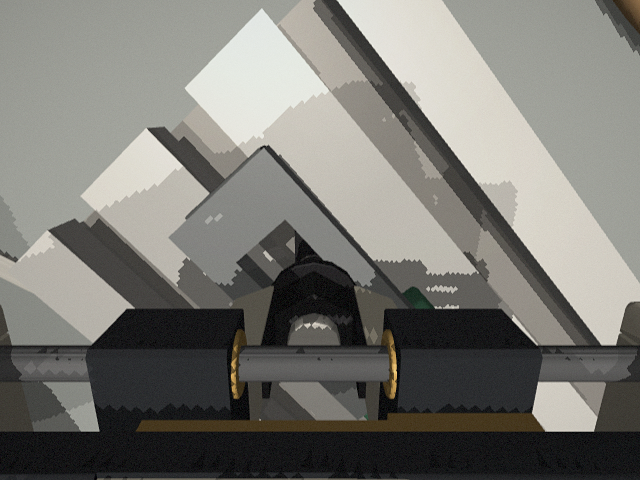

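>>> apply_moves(
  plan=[
    {"tx":0,"ty":0,"tz":0,"yaw":0.12,"grip":-1},
    {"tx":0,"ty":0,"tz":0,"yaw":0.24,"grip":-1},
    {"tx":0,"ty":0,"tz":0,"yaw":0.36,"grip":-1},
    {"tx":0,"ty":0,"tz":0,"yaw":0.48,"grip":-1},
    {"tx":0,"ty":0,"tz":0,"yaw":0.6,"grip":-1},
    {"tx":0,"ty":0,"tz":0,"yaw":0.72,"grip":-1},
    {"tx":0,"ty":0,"tz":0,"yaw":0.85,"grip":-1},
    {"tx":0,"ty":0,"tz":0,"yaw":0.85,"grip":-1},
  ],
  force=25,
)

```text
time: 17.95
tool_pos: [0.5569, -0.1138, 0.1098]
tool_rot: [3.142, -0.0, -0.011]
contact_force: [-0.7, 0.2, 1.1]
opening: 0.0296
```

Run:
```python
from h import *
togo([.5567,-.1135,.1098],-90.83);print(robot.observe()["torque"])
p,d=robot.read_camera("wrist");cv2.imwrite("pics/w17.png",p[:,:,::-1])
```

```text
t 17.95 pos [ 0.5569 -0.1138  0.1098] jaw -90.62 q6 1.245 F [-0.7  0.2  1.1] op 0.0296
GO [-0.0002 -0.0003 -0.    ] yaw 0.0036
[-0.11813464  0.1948526  -0.08888905]
```

View pics/w17.png

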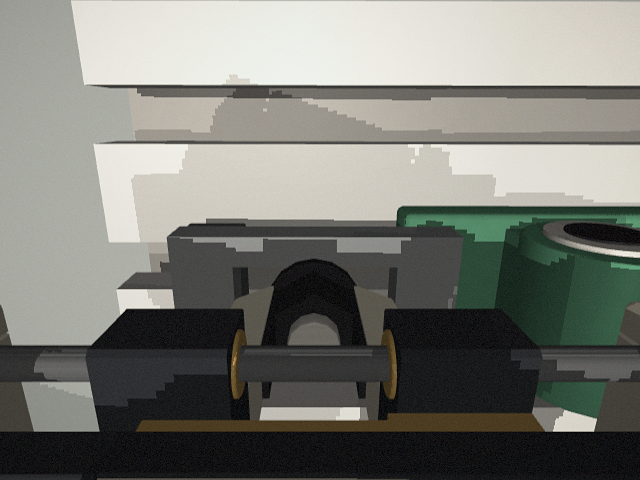

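The turn is complete and nothing jammed. Now release, lift away and check.

>>> apply_moves(
  plan=[
    {"tx":0,"ty":0,"tz":0,"yaw":0,"grip":-0.2},
    {"tx":0,"ty":0,"tz":0,"yaw":0,"grip":0},
    {"tx":0,"ty":0,"tz":0,"yaw":0,"grip":0.3},
    {"tx":0,"ty":0,"tz":0,"yaw":0,"grip":0.3},
    {"tx":0,"ty":0,"tz":-0.02,"yaw":0,"grip":0.3},
    {"tx":0,"ty":0,"tz":-0.06,"yaw":0,"grip":0.3},
    {"tx":0,"ty":0,"tz":-0.1,"yaw":0,"grip":0.3},
    {"tx":0,"ty":0,"tz":-0.1,"yaw":0,"grip":0.3},
  ],
  force=20,
)

```text
time: 19.0
tool_pos: [0.5586, -0.1142, 0.2132]
tool_rot: [3.139, -0.007, -0.013]
contact_force: [0.3, 0.7, -0.8]
opening: 0.0599
```

Run:
```python
from h import *
togo([.40,.10,.30],-90.83)
p,d=robot.read_camera("wrist");cv2.imwrite("pics/w18.png",p[:,:,::-1])
```

```text
t 19.0 pos [ 0.5586 -0.1142  0.2132] jaw -90.74 q6 1.248 F [ 0.3  0.7 -0.8] op 0.0599
GO [-0.1608 -0.212  -0.0884] yaw 0.0016
```

View pics/w18.png

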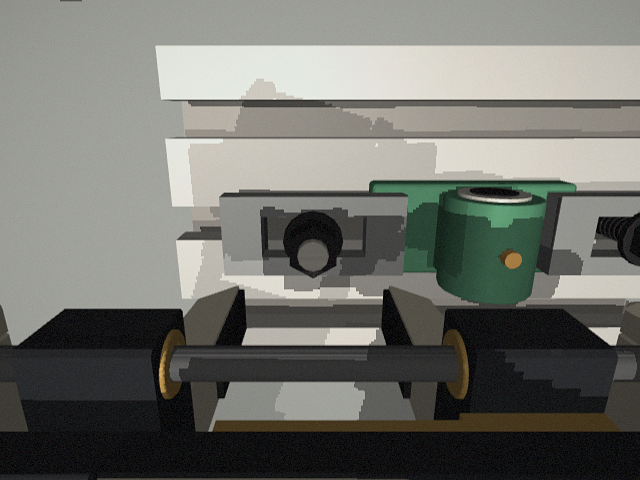

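>>> apply_moves(
  plan=[
    {"tx":0,"ty":0,"tz":-0.04,"yaw":0,"grip":0.3},
    {"tx":-0.03,"ty":-0.04,"tz":-0.08,"yaw":0,"grip":0.3},
    {"tx":-0.07,"ty":-0.09,"tz":-0.09,"yaw":0,"grip":0.3},
    {"tx":-0.1,"ty":-0.14,"tz":-0.09,"yaw":0,"grip":0.3},
    {"tx":-0.13,"ty":-0.19,"tz":-0.09,"yaw":0,"grip":0.3},
    {"tx":-0.15,"ty":-0.23,"tz":-0.09,"yaw":0,"grip":0.3},
    {"tx":-0.15,"ty":-0.25,"tz":-0.09,"yaw":0,"grip":0.3},
    {"tx":-0.15,"ty":-0.25,"tz":-0.09,"yaw":0,"grip":0.3},
  ],
)

```text
time: 20.05
tool_pos: [0.4095, 0.1392, 0.2987]
tool_rot: [3.141, 0.002, -0.01]
contact_force: [0.8, -0.5, -0.2]
opening: 0.0594
```

Run:
```python
from h import *
import pickle
C=pickle.load(open("C.pkl","rb"));c=C["top"]
s=robot.observe();print(s["time"],s["tool_pos"])
p,d=robot.read_camera("top")
for l in("strap",):
  for r in robot.outline_of(l,"top"):
    rc=np.argwhere(r["region"]&(d>0));P=unproj(c,rc,d[rc[:,0],rc[:,1]]);Q=P[abs(P[:,2]-.1)<.006]
    if len(Q)>20: print(l,r["confidence"],cv2.minAreaRect((Q[:,:2]*1000).astype(np.float32)))
for l,z in (("tbolt_hex",.118),("tbolt_seat",.1)):
  for r in robot.tip_of(l,"top"): print(l,r["confidence"],r["pixel"],at_z(c,r["pixel"],z)[0])
rc,P=cloud(c,d);q=P[(abs(P[:,0]-.558)<.04)&(abs(P[:,1]+.1135)<.04)]
for lo,hi in((.134,.142),(.126,.133),(.103,.109)):
    k=q[(q[:,2]>lo)&(q[:,2]<hi)];print(lo,len(k),np.round(np.median(k,0),4))
print(np.percentile(q[:,2],[90,99,100]))
cv2.imwrite("pics/top19.png",p[:,:,::-1])
p,d=robot.read_camera("scene");cv2.imwrite("pics/s19.png",p[:,:,::-1]);cv2.imwrite("pics/s19c.png",cv2.resize(p[130:270,200:360,::-1],None,fx=4.2,fy=4.2))
```

```text
20.05 [0.4095007  0.13916747 0.29867584]
strap 0.76 ((558.8699340820312, -113.67381286621094), (130.56991577148438, 59.63930130004883), 89.70413970947266)
tbolt_hex 0.78 [349.1, 127.2] [0.25420954 0.48650031 0.118     ]
tbolt_hex 0.57 [218.4, 397.5] [ 0.55563435 -0.11209405  0.118     ]
tbolt_hex 0.46 [352.3, 481.6] [ 0.25834848 -0.29687187  0.118     ]
tbolt_hex 0.4 [136.7, 355.4] [ 0.74675188 -0.01492768  0.118     ]
tbolt_seat 0.7 [354.4, 140.8] [0.24180409 0.46130836 0.1       ]
tbolt_seat 0.63 [216.0, 395.6] [ 0.56422935 -0.11016956  0.1       ]
tbolt_seat 0.49 [221.4, 395.2] [ 0.55156295 -0.1092019   0.1       ]
0.134 61 [ 0.5559 -0.113   0.1373]
0.126 80 [ 0.5548 -0.1117  0.1306]
0.103 149 [ 0.5534 -0.1083  0.1051]
[0.13085646 0.14007004 0.14364409]
```

View pics/top19.png

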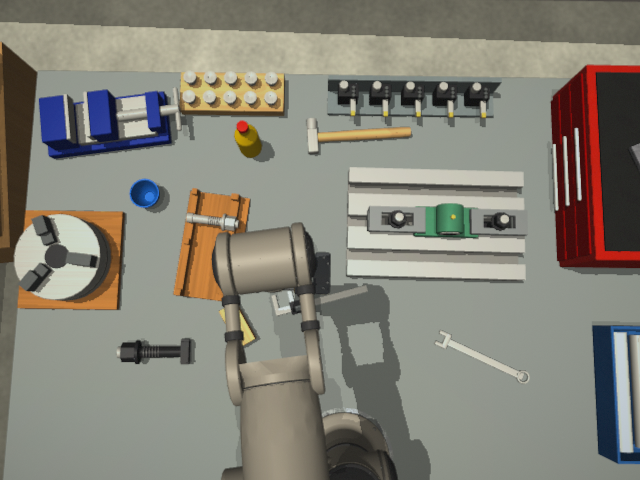

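View pics/s19c.png

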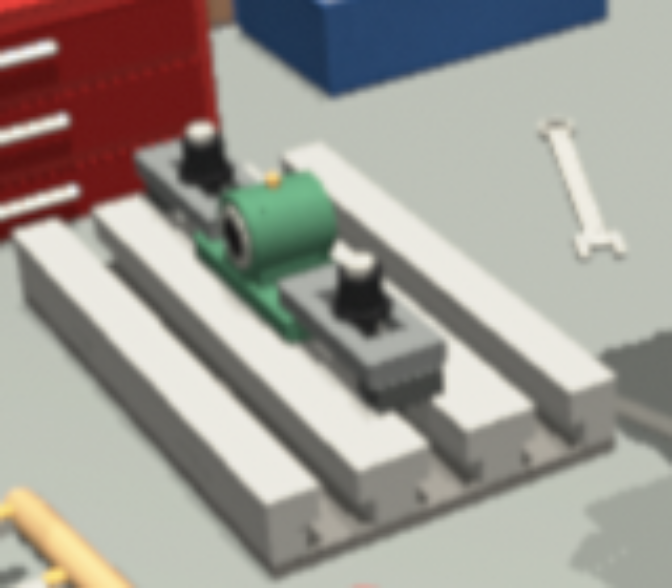

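```bash
python3 -c "
from cell import robot
print(robot.hand_in())"
```

```text
the job is handed in; nothing more can be done
None
```

The black T-head bolt is in place and locked. Its flange sits on the loose strap and its head lies crosswise under the plate's slot. I handed the job in at about 20 s of the 62 s allowed, with the arm clear of everything.

**How it was done**
1. I gripped the bolt lightly by its hexagon and lifted it from the rack, so the head swung down under its own weight.
2. I stood it on its head on the bare table between rack and plate, then regripped it on two flats of the hexagon.
3. I lowered it through the strap slot into the T-slot, guided by the wrist camera. The force stayed at about the bolt's weight until the flange touched.
4. I let go briefly so it settled on the strap, regripped, and gave it a quarter turn.

**Last checks**
- **Seated:** the bolt's top measured 137 mm above the table, against 138 mm expected.
- **Turned:** the gripper turned 90° without jamming, and afterwards a hexagon corner points along x, as a quarter turn should leave it.
- **Strap:** its centre is within 0.3 mm of where it started. Its measured angle differs by about 0.6°, which I put down to measuring noise because the wrist camera saw no change when the bolt seated; I did not repeat that check after the turn.
- **Other things:** the bystanders I can see in the top picture look unmoved. The arm partly hid the calliper and packing block there.

The top camera put the strap about 2 mm off in x from the wrist camera, within the stated calibration accuracy, so I relied on the wrist camera for the fit. The locked head cannot be seen directly, so the lock is judged from the turn, the hexagon's position and the seated height.

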